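Clear the bench fence, then hold a bevelled strip in its corner for screwing

ROBOT

A 6-joint arm with a two-finger parallel gripper is mounted at the origin on the work surface. World frame = base frame: x ahead of the robot, y to its left, z up, the work surface at z = 0. Lengths are in m, angles in rad, forces in N, time in s.
With the tool pointing down it reaches from about 0.275 to 0.875 m from the base axis. Payload 12.5 kg.
Tool frame: the origin (TCP) lies at the very end of the fingers, on their centre line; the grasp point (between the pads) lies grasp_offset behind it (grasp_offset is the distance from the TCP to the grasp point, in m); z points along the fingers, x is the direction in which the jaws open and shut, and the axes are right-handed (so a half turn about z gives the same grasp; the last joint's range is limited). The gripper opens to 85 mm and grips with 20 to 120 N. Pads are 22 mm wide; open, the fingers measure 114 mm over their backs; the gripper's body (76 mm by 85 mm) begins 54 mm behind the grasp point. The pads swing forward as they close: fully open they stand 13 mm farther back than shut.
Start: joints at [-1.291, 0.351, 1.652, -0, 1.139, -0.085], TCP at [0.196, -0.514, 0.231] pointing down, gripper open.
Joint ranges: [-2.75, 2.75], [-0.79, 2.1], [0.01, 2.65], [-1.57, 4.71], [0.07, 3.14], [-2.87, 2.87]. Speed limits (rad/s): [2.22, 2.22, 2.79, 3.14, 3.14, 3.14].

INTERFACE

Orientations are given as a unit quaternion [w, x, y, z].
In Python, from rig import observe, read_camera, get_calibration, finish_job, grasp_offset gives the robot as it stands.
- The arm moves only by the tool arm_command, never from a script. Its arguments are lists of equal length, an entry for each row: "dp": the shift along the world's x, y, z in mm, a list of three; "angular": the turn, a rotation vector about the world's x, y, z in rad, a list of three; "jaw": the finger opening in mm, from 0 to 85.4. In form: {"dp": [[dx, dy, dz], ...], "angular": [[wx, wy, wz], ...], "jaw": [jaw, ...]}. A call has 1 to 10 rows; each row is the pose to reach, as a shift and turn from the pose commanded when the call began; what a row does not reach only later rows make up. A row lasts 1/12 s, in which the tool goes at most 41.7 mm and 7.16 degrees, less where a joint would pass 70% of its speed; a pose out of reach is approached as far as the arm can. A call with a gripper value outside its range is refused whole. The fingers move at their own pace and stop on an object; "force" is the grip in N (left out, the last holds). Time passes only in rows, so rows that repeat a pose let the fingers close. It gives the time, the measured TCP pose, the force and the opening at its end, in the units of the state.
- observe(): the state, without advancing time (a new reading comes with each control period).
- read_camera(name): name is "side" or "top" or "wrist"; returns (picture, depth): 420x560x3 uint8, red, green, blue; 420x560 float32, m along the optical axis (not along the pixel's ray), 0 where there is no reading.
- get_calibration(name): a dict with "camera_matrix" (3x3 intrinsics, pixels), "R" (3x3) and "t" (3): a world point X has camera coordinates R X + t. Camera axes: x right, y down, z forward; pixel columns grow to the right and rows downward; lengths in m; the calibration is good to about 2 mm. The wrist camera is an equidistant fisheye: a pixel r from the principal point sees the ray r / f radians off the axis. A picture is of the moment at which its call begins: read the wrist's pose just before it. get_calibration takes no time and is no camera call; for the wrist camera it gives the pose at the moment of the call.
- finish_job(): hands the job in, once; it reports no verdict.
The state is a dict: "time": time; "joint_pos": joint angles; "qd": joint speeds; "joint_torque": joint torques, N m; "tool_pos": TCP position; "eef_rot": TCP orientation; "force": force on the tool from outside, world axes, zero at the start; "ft_torque": the same for the moment, N m; "width": opening from 0.0 (shut) to 1.0 (fully open).
Only numpy, scipy, OpenCV 4.12 (cv2) and the standard library are available. Lean on these libraries where they do the work, as an engineer would, in place of code of your own. Each camera call takes 0.05 s, during which the arm holds its last target.

TASK

Clear the bench fence by hanging the dowel tote by its handle on the hook stand, upright all the way. Then put the bevelled wooden strip into the corner that the fence makes with the stop block: bevel up and facing the robot, long side flat along the fence, end butted to the stop. Finish while still holding it there, with one firm diagonal push (the bevel is made for it) that presses it clearly against the fence and down onto the bench at once; do not let go, and leave the sanding block, bowl and glue bottle where they are.

Things in the scene. Friction and masses are not known exactly. Their poses are not given: they have to be found in the camera images.
- table: the plywood workbench; its top is at height 0. The strip slides on the bench with a friction of about 0.5 to 0.7, so pressing down uses up part of the sideways push on it: push towards the fence about as hard as down, some 10 to 20 N each way.
- fence: fixed straight wooden batten screwed flat on the bench, 30 (x) by 300 (y) by 40 mm high, its length along its y axis. Origin at the centre of its underside; its working face is the one at x = -15 mm, towards the robot
- stop: fixed wooden stop block, 50 (x) by 30 (y) by 40 mm high, standing against the fence's working face towards the fence's right (-y) end and square to it. Origin at the centre of its underside, axes parallel to the fence's; the strip's end butts against its face at y = +15 mm
- stop_corner (a point): the inner corner of fence and stop at bench level, where the fence's working face meets the stop's +y face
- hook: fixed hook stand: plywood foot 110 x 110 x 18 mm, upright post 32 mm square up to 222 mm, its near face at x = -4 mm, and a dark steel rod of 10 mm diameter that runs level from the post along -x of the stand (roughly towards the robot), its centre line at height 200 mm, to x = -80 mm, where it turns straight up; the upturned tip ends at height 227 mm. Origin at the centre of the foot's underside
- hook_rest (a point): the point where the tote's handle should lie on the hook: top of the level rod (height 205 mm), midway between upturned tip and post, 42 mm from the stand's origin along -x
- tote: small loose open plywood tote with dowels fixed inside, about 0.25 kg, 70 (x) by 140 (y) mm, box walls 45 mm high, two thin end boards (6 mm thick, 40 mm wide) rising to 130 mm, and between them a round wooden handle bar of 14 mm diameter along y, its axis 118 mm above the underside; the bar's free length is 128 mm and the space below it is open down to the box. It starts standing on the bench in the corner of fence and stop. Origin at the centre of its underside
- tote_handle (a point): the middle of the tote's handle bar, on its axis, 118 mm above the underside
- cleat: loose wooden strip, about 0.2 kg, 55 (x) by 150 (y, its length) by 45 mm high, with a 45 degree bevel along its upper -x edge that takes away 20 mm of the width and 20 mm of the height: the -x side is upright to 25 mm, then slopes to the flat top, which spans x = -7.5 to +27.5 mm. It starts lying to the robot's left, bevel up and roughly facing the robot. Origin at the centre of its underside
- cleat_corner (a point): the strip's bottom corner at x = +27.5, y = -75 mm, which belongs in the inner corner of fence and stop
- cleat_bevel (a point): the centre of the strip's bevel face, at x = -17.5 mm, height 35 mm; the face looks half up and half along -x of the strip
- sanding_block: bystander: wooden sanding block, 42 x 100 x 35 mm, origin at the centre of its underside; leave it alone
- bowl: bystander: white bowl, 110 mm across, 45 mm high, beyond the fence; leave it alone
- glue: bystander: white glue bottle, 56 mm across, 150 mm high, to the left of the fence; leave it alone

How it is judged:
On the way, in this order (a step that is already met when the one before it is completed fails the run):
1. the tote hangs upright by its handle on the hook, let go (contact force between tote and hook above 1 N and height (world z) of tote above 0.075 m and distance between tote_handle and hook_rest below 0.06 m and angle between tote's own z axis and vertical below 0.4 rad and contact force between the arm and tote below 0.1 N and contact force between tote and table below 0.1 N and linear speed of tote below 0.1 m/s), for 0.2 s.
2. the strip lies in the corner, flat along the fence and butted to the stop (horizontal distance between cleat_corner and stop_corner below 0.005 m and angle between the y axis of cleat and the y axis of fence, either way round below 0.035 rad and angle between cleat's own z axis and vertical below 0.035 rad and height (world z) of cleat below 0.004 m), for 0.1 s.
At the end, for the whole second after the job is handed in: Tote hangs by its handle on the hook, upright, touched by nothing else. Strip flat on the bench, corner within 5 mm of the fence-stop corner, parallel to the fence within 0.035 rad, pressed by the fingers (over 4 N) so it bears on the fence with over 3 N and on the bench with over 5 N, still (all of step 2 and contact force between tote and hook above 1 N and height (world z) of tote above 0.075 m and distance between tote_handle and hook_rest below 0.06 m and angle between tote's own z axis and vertical below 0.4 rad and contact force between the arm and tote below 0.1 N and contact force between tote and table below 0.1 N and contact force between cleat and fence above 3 N and contact force between cleat and table above 5 N and contact force between the fingers and cleat above 4 N and linear speed of cleat below 0.01 m/s); the arm keeps its last pose, push and grip.
It fails at once if the tote is tipped over (more than 0.7 rad) (angle between tote's own z axis and vertical above 0.7 rad).
It fails at once if the sanding block is moved more than 20 mm (distance of sanding_block from where it was at the start of the episode above 0.02 m).
It fails at once if the bowl is moved more than 20 mm (distance of bowl from where it was at the start of the episode above 0.02 m).
It fails at once if the glue bottle is moved more than 20 mm (distance of glue from where it was at the start of the episode above 0.02 m).
It also fails if it takes over 72 s, if anything falls off the work surface, if the arm or the gripper's body presses on something with over 40 N, if the wrist force passes 120 N, or if a joint passes its speed limit or range.

## Working session

There is one attempt and no reset: what is moved stays moved. The work goes in short steps, Python scripts to look and compute and a tool call to move; the robot and the scene stay as the last step left them, time stands still between calls to the robot, and variables do not carry over. Pictures are saved under pics/ and viewed, and the job is handed in when it is done.

Besides the shell and the picture viewer there is one more tool, called after "Emit:" as name(argument=value, ...), one argument or row to a line, values as JSON. arm_command: Moves the arm, as the interface text tells. Its arguments: {"type":"object","properties":{"dp":{"type":"array"},"angular":{"type":"array"},"jaw":{"type":"array"},"force":{"type":"number"}},"required":["dp","angular","jaw"]}

```bash
ls; mkdir -p pics
python3 - <<'E'
from rig import *
import cv2,json
s=observe(); print(s); print(grasp_offset if not callable(grasp_offset) else grasp_offset())
import numpy as np
for n in ["side","top","wrist"]:
    c=get_calibration(n); print(n,c)
    p,d=read_camera(n)
    cv2.imwrite(f"pics/{n}0.png",p[:,:,::-1]); np.save(f"{n}0.npy",d)
E
```

```text
pics
{'time': 0.0, 'joint_pos': array([-1.29058313e+00,  3.51258348e-01,  1.65242344e+00,  8.40499158e-06,
        1.13908847e+00, -8.46357931e-02]), 'qd': array([-1.13950550e-04, -1.16018221e-03, -1.44610336e-03,  5.89160125e-04,
       -3.58737576e-05, -4.37681934e-04]), 'joint_torque': array([ 9.10310810e-04, -5.06092751e+01, -2.91406578e+01, -9.33655679e-05,
        4.52352193e-03,  1.16737246e-05]), 'tool_pos': array([ 0.19616094, -0.51347875,  0.23074656]), 'eef_rot': array([-3.76656750e-04,  8.23651767e-01, -5.67095600e-01, -4.52584230e-04]), 'force': array([0.11186189, 0.39932945, 0.40514442]), 'ft_torque': array([-0.02212387,  0.06834649,  0.03880338]), 'width': 0.9977851188820331}
0.0187
side {'camera_matrix': array([[443.9621808 ,   0.        , 287.45299819],
       [  0.        , 443.9621808 , 204.43592656],
       [  0.        ,   0.        ,   1.        ]]), 'R': array([[ 0.96812474, -0.25046051, -0.00200637],
       [-0.14475093, -0.55294401, -0.82054865],
       [ 0.20440563,  0.79468387, -0.57157317]]), 't': array([-0.57995377,  0.21388052,  1.00837696])}
top {'camera_matrix': array([[455.63015748,   0.        , 278.97354437],
       [  0.        , 455.63015748, 210.99947323],
       [  0.        ,   0.        ,   1.        ]]), 'R': array([[ 0.04261655, -0.99908883, -0.00231055],
       [-0.97479492, -0.04107315, -0.21928944],
       [ 0.21899472,  0.01159767, -0.97565711]]), 't': array([-0.00733394,  0.61396078,  0.90866239])}
wrist {'camera_matrix': array([[325.1922621 ,   0.        , 276.28988419],
       [  0.        , 325.1922621 , 207.12266921],
       [  0.        ,   0.        ,   1.        ]]), 'R': array([[ 3.55940713e-01, -9.34508182e-01, -8.17039039e-04],
       [-8.89852212e-01, -3.39198676e-01,  3.05134888e-01],
       [-2.85428188e-01, -1.07882885e-01, -9.52308791e-01]]), 't': array([-0.55024154, -0.03922909,  0.3801475 ])}
```

View pics/top0.png

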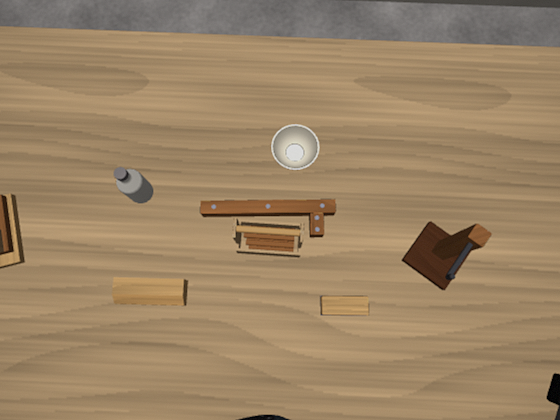

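View pics/side0.png

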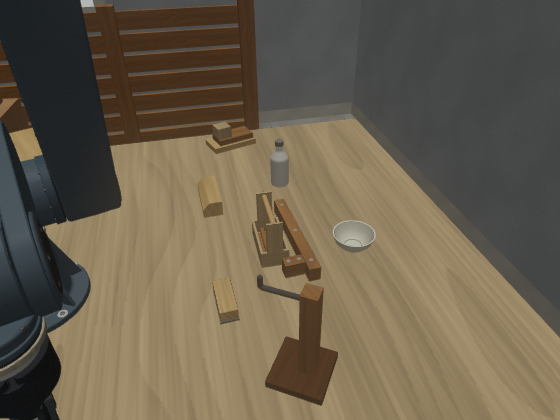

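The top view shows the fence at about (268,207), the stop (317,225), tote (270,240), strip (150,291), sanding block (345,305), bowl (295,147), glue (133,185) and hook stand (435,255), with its rod pointing down-left to (452,277). Next I'll measure them from the depth.

```bash
cat > h.py <<'E'
import numpy as np,cv2
from rig import *
def cloud(n,d,c=None):
    c=c or get_calibration(n);K=c["camera_matrix"]
    v,u=np.mgrid[:d.shape[0],:d.shape[1]]
    P=np.stack([(u-K[0,2])/K[0,0]*d,(v-K[1,2])/K[1,1]*d,d],-1)
    return (P-c["t"])@c["R"]
def ray(n,u,v,z,c=None):
    c=c or get_calibration(n);K=c["camera_matrix"]
    r=c["R"].T@np.array([(u-K[0,2])/K[0,0],(v-K[1,2])/K[1,1],1.]); o=-c["R"].T@c["t"]
    return o+r*(z-o[2])/r[2]
E
python3 - <<'E'
from h import *
np.set_printoptions(precision=4,suppress=True)
for n in ["top","side"]:
    d=np.load(n+"0.npy");X=cloud(n,d)
    flat=(np.abs(X[...,2])<.01)&(d>0)
    print(n,"table z med",np.median(X[...,2][flat]))
    if n=="top":
        m=((X[...,2]>.012)&(d>0)&(X[...,0]<.9)).astype(np.uint8)
        N,l,st,ce=cv2.connectedComponentsWithStats(m)
        for i in range(1,N):
            if st[i,4]<40: continue
            P=X[l==i]; zs=P[:,2]
            print(i,st[i],"zmax",np.percentile(zs,98))
            top=P[zs>np.percentile(zs,98)-.006]
            r=cv2.minAreaRect((top[:,:2]*1000).astype(np.float32)); print("  toprect",r)
            r=cv2.minAreaRect((P[:,:2]*1000).astype(np.float32)); print("  allrect",r)
    # region zooms
img=cv2.imread("pics/top0.png"); cv2.imwrite("pics/topz.png",cv2.resize(img[185:325,100:510],None,fx=1.95,fy=1.95,interpolation=cv2.INTER_CUBIC))
img=cv2.imread("pics/side0.png"); cv2.imwrite("pics/sidez.png",cv2.resize(img[160:410,180:390],None,fx=2.3,fy=2.3,interpolation=cv2.INTER_CUBIC))
E
```

```text
top table z med 0.0007302826659017678
1 [ 271  124   48   45 1258] zmax 0.048181681778076586
  toprect ((771.7984008789062, -9.658218383789062), (108.28515625, 106.79486846923828), 1.1510145664215088)
  allrect ((771.7984008789062, -9.658218383789062), (108.28515625, 106.79486846923828), 1.1510145664215088)
7 [113 166  39  37 926] zmax 0.15280969751789544
  toprect ((661.193115234375, 339.9693908691406), (25.513120651245117, 25.597183227539062), 20.997020721435547)
  allrect ((658.2923583984375, 336.25897216796875), (47.77128601074219, 55.05674743652344), 56.80265426635742)
8 [   0  193   22   74 1224] zmax 0.04589477158725684
  toprect ((568.9698486328125, 622.1727905273438), (126.63636779785156, 16.95513916015625), 11.324553489685059)
  allrect ((559.4644775390625, 614.3458862304688), (164.36119079589844, 45.87214279174805), 5.388017654418945)
9 [ 200  199  135   38 2429] zmax 0.044298576875986005
  toprect ((607.5889892578125, 45.34893798828125), (79.20840454101562, 297.5648498535156), 2.0066144466400146)
  allrect ((607.7421875, 45.23780059814453), (79.80509948730469, 297.7807922
[... 1000 characters left out ...]

  allrect ((424.1859436035156, -127.48048400878906), (39.677818298339844, 99.68367767333984), 2.4441893100738525)
14 [548 373  12  47 332] zmax 0.04713459908484294
  toprect ((263.80511474609375, -557.8796997070312), (6.704065322875977, 30.850805282592773), 82.04131317138672)
  allrect ((258.8355712890625, -563.673828125), (21.35167121887207, 90.61644744873047), 85.76668548583984)
15 [236 414  54   6 221] zmax 0.276350118586527
  toprect ((242.77256774902344, 2.3981895446777344), (1.6546436548233032, 30.498353958129883), 7.149425506591797)
  allrect ((237.12603759765625, 30.795406341552734), (5.3948588371276855, 88.29178619384766), 12.01663875579834)
side table z med -2.0681966132589553e-05
```

View pics/topz.png

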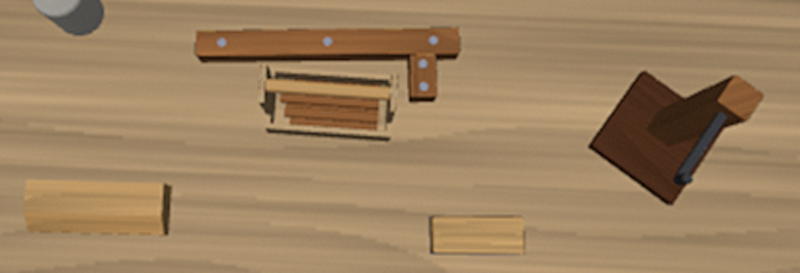

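View pics/sidez.png

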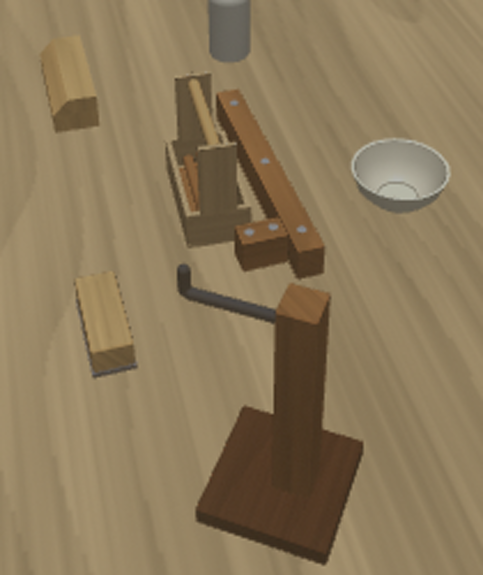

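The zooms show the tote standing upright in the corner with its bar parallel to the fence. The strip's bevel faces the robot, and the hook rod leaves the post towards the lower-left. Now for refined fits.

Run:
```python
from h import *
np.set_printoptions(precision=4,suppress=True)
def fitrect(P,nm):
    r=cv2.minAreaRect((P[:,:2]*1000).astype(np.float32)); print(nm,[np.round(x,1) for x in r])
def line(P):
    vx,vy,x,y=cv2.fitLine((P[:,:2]*1000).astype(np.float32),cv2.DIST_HUBER,0,.01,.01).ravel(); return np.degrees(np.arctan2(vy,vx)),x,y
for n in ["top","side"]:
    d=np.load(n+"0.npy");X=cloud(n,d);x,y,z=X[...,0],X[...,1],X[...,2];ok=d>0
    print("==",n,"cam",-get_calibration(n)["R"].T@get_calibration(n)["t"])
    # fence top
    m=ok&(np.abs(z-.042)<.006)&(x>.6)&(x<.67)&(y>-.13)&(y<.21)
    P=X[m];
    # keep fence columns only y>-.03 or so for front edge
    bins=np.round(P[:,1]/.005)
    E=[(P[bins==b][:,0].min(),P[bins==b][:,0].max(),b*.005) for b in np.unique(bins) if (bins==b).sum()>3]
    E=np.array(E); print("y range",P[:,1].min(),P[:,1].max())
    mid=E[(E[:,2]>-.02)&(E[:,2]<.18)]
    for k in (0,1):
        a=np.polyfit(mid[:,2],mid[:,k],1); r=np.abs(np.polyval(a,mid[:,2])-mid[:,k]);g=r<.003;a=np.polyfit(mid[g,2],mid[g,k],1); print("edge",k,a, g.sum())
    print("fence z",np.median(P[:,2]))
    S=X[ok&(np.abs(z-.042)<.006)&(x>.545)&(x<.6)&(y>-.12)&(y<-.03)]
    if len(S):print("stop y",S[:,1].min(),S[:,1].max(),"x min",S[:,0].min(),len(S))
    # bar
    B=X[ok&(z>.112)&(z<.135)&(x>.5)&(x<.62)&(y>-.015)&(y<.09)]
    print("bar",line(B),B[:,0].min(),B[:,0].max(),np.median(B[:,2]),len(B))
    T=X[ok&(z>.03)&(x>.5)&(x<.602)&(y>-.06)&(y<.13)]; 
    m=ok&(z>.015)&(x>.37)&(x<.48)&(y>.18)&(y<.40); fitrect(X[m],"cleat all")
    m2=m&(z>.0435); fitrect(X[m2],"cleat top"); print(np.median(z[m2]))
    m=ok&(z>.21)&(x>.4)&(x<.65)&(y<-.2)&(y>-.45); fitrect(X[m],"post top"); 
    m=ok&(z>.012)&(z<.025)&(x>.4)&(x<.65)&(y<-.2)&(y>-.45); fitrect(X[m],"foot")
    img=cv2.imread(f"pics/{n}0.png").astype(int)
    dark=(img.max(-1)<75)&(img.max(-1)-img.min(-1)<25)
    m=ok&dark&(z>.18)&(z<.245)&(x>.4)&(x<.6)&(y<-.2)&(y>-.45)
    R=X[m];lv=R[R[:,2]<.212]; print("rod",len(R),line(lv),lv.min(0),lv.max(0)); tp=R[R[:,2]>.216]; print("tip",tp.mean(0),len(tp))
```

```text
== top cam [0.3998 0.0074 1.0212]
y range -0.10216577100985355 0.1952772282136888
edge 0 [-0.0547  0.6191] 39
edge 1 [-0.0592  0.6484] 39
fence z 0.04073248299291001
stop y -0.07926571129540357 -0.04989173304275428 x min 0.5714039823321422 177
bar (np.float32(88.07647), np.float32(561.0224), np.float32(37.452522)) 0.5537173143438796 0.5704600904439093 0.1245530474624035 364
cleat all [array([435.6, 290.7]), array([ 55. , 151.3]), np.float64(1.1)]
cleat top [array([442.9, 291. ]), array([ 40.3, 150.9]), np.float64(0.9)]
0.04588042430956631
post top [array([ 518.7, -317.3]), array([ 31.8, 112.7]), np.float64(56.6)]
foot [array([ 542.2, -332.4]), array([110.7, 111.4]), np.float64(55.0)]
rod 246 (np.float32(-36.053093), np.float32(509.23334), np.float32(-309.1159)) [ 0.472  -0.3381  0.1892] [ 0.5402 -0.2829  0.2119]
tip [ 0.4764 -0.2856  0.2243] 31
== side cam [ 0.3863 -0.8283  0.7507]
y range -0.10822560601019368 0.193039615788106
edge 0 [-0.0472  0.6174] 39
edge 1 [-0.0536  0.6458] 37
fence z 0.03984792471709373
stop y -0.08356237348729419 -0.030060538838251254 x min 0.5471070238729304 188
bar (np.float32(88.74083), np.float32(559.47437), np.float32(34.993465)) 0.5525633092446958 0.5685063553866645 0.12363884898127776 145
cleat all [array([434.1, 289.3]), array([ 55. , 160.8]), np.float64(0.9)]
cleat top [array([442.7, 287. ]), array([ 37.9, 155.2]), np.float64(0.9)]
0.045279800811589103
post top [array([ 517.8, -320.3]), array([ 32.7, 112.2]), np.float64(55.7)]
foot [array([ 541.1, -335.4]), array([112.6, 110.3]), np.float64(55.1)]
rod 165 (np.float32(-34.59478), np.float32(501.67676), np.float32(-312.44003)) [ 0.4721 -0.3361  0.198 ] [ 0.5345 -0.2916  0.2114]
tip [ 0.4749 -0.2927  0.221 ] 26
```

Emit:
arm_command(
  dp=[
    [366, 585, 40],
    [366, 585, 40],
    [366, 585, 40],
    [366, 585, 40],
    [366, 585, 40],
    [366, 585, 40],
    [366, 585, 40],
    [366, 585, 40],
    [366, 585, 40],
    [366, 585, 40],
  ],
  angular=[
    [0, 0, 1.175],
    [0, 0, 1.175],
    [0, 0, 1.175],
    [0, 0, 1.175],
    [0, 0, 1.175],
    [0, 0, 1.175],
    [0, 0, 1.175],
    [0, 0, 1.175],
    [0, 0, 1.175],
    [0, 0, 1.175],
  ],
  jaw=[55, 55, 55, 55, 55, 55, 55, 55, 55, 55],
  force=60,
)

```text
time: 0.98
tool_pos: [0.4174, -0.1592, 0.2556]
eef_rot: [0.0, 1.0, -0.012, 0.0]
force: [0.5, -0.4, -0.8]
width: 0.64
```

Emit:
arm_command(
  dp=[
    [145, 231, 0],
    [145, 231, 0],
    [145, 231, 0],
    [145, 231, 0],
    [145, 231, -20],
    [145, 231, -55],
    [145, 231, -55],
    [145, 231, -55],
    [145, 231, -55],
  ],
  angular=[
    [0, 0, 0],
    [0, 0, 0],
    [0, 0, 0],
    [0, 0, 0],
    [0, 0, 0],
    [0, 0, 0],
    [0, 0, 0],
    [0, 0, 0],
    [0, 0, 0],
  ],
  jaw=[55, 55, 55, 55, 55, 55, 55, 55, 55],
)

```text
time: 1.73
tool_pos: [0.5614, 0.0709, 0.1987]
eef_rot: [0.0, 1.0, -0.014, -0.002]
force: [-0.7, -0.3, -0.2]
width: 0.641
```

Run:
```python
from h import *
s=observe();print(s["tool_pos"],s["eef_rot"],s["joint_pos"],s["width"])
p,d=read_camera("wrist");cv2.imwrite("pics/w1.png",p[:,:,::-1])
p,d=read_camera("top");cv2.imwrite("pics/t1.png",p[:,:,::-1])
```

```text
[0.56139331 0.07091678 0.19871021] [ 1.35273970e-04  9.99894802e-01 -1.44111127e-02 -1.63877051e-03] [ 4.34257933e-02  4.16046356e-01  1.64167684e+00 -9.10830250e-05
  1.08715716e+00  7.22915420e-02] 0.6409256453362123
```

View pics/w1.png

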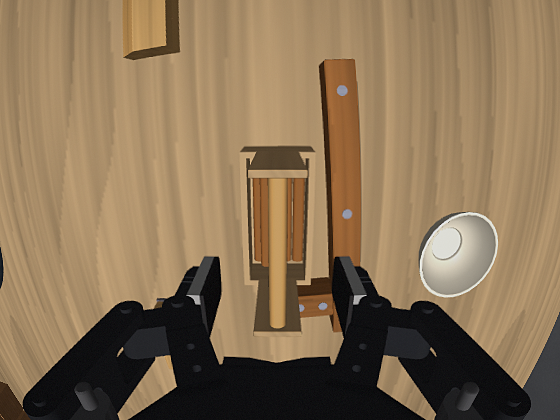

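The wrist view shows the bar at column ~277, centred between the finger tips (217 and 337). The end boards' tops are near rows 175 and 331. I'll check the bar's position along its length by casting rays.

```bash
cat >> h.py <<'E'
def fray(u,v,z,c=None):
    c=c or get_calibration("wrist");K=c["camera_matrix"]
    a=np.array([(u-K[0,2])/K[0,0],(v-K[1,2])/K[1,1]]);th=np.hypot(*a)
    r=c["R"].T@np.r_[a/th*np.sin(th),np.cos(th)]; o=-c["R"].T@c["t"]
    return o+r*(z-o[2])/r[2]
E
python3 - <<'E'
from h import *
for u,v,z in [(277,178,.125),(277,327,.125),(278,172,.13),(278,331,.13),(249,171,.13),(307,171,.13),(255,331,.13),(301,331,.13)]: print(u,v,fray(u,v,z).round(4))
E
```

```text
277 178 [0.5634 0.0977 0.125 ]
277 327 [ 0.5594 -0.0295  0.125 ]
278 172 [0.5642 0.1029 0.13  ]
278 331 [ 0.5602 -0.0299  0.13  ]
249 171 [0.5448 0.1043 0.13  ]
307 171 [0.5837 0.1031 0.13  ]
255 331 [ 0.5411 -0.0295  0.13  ]
301 331 [ 0.5794 -0.0308  0.13  ]
```

Run:
```python
from h import *
for u,v in [(319,60),(354,60),(334,214),(359,214),(124,57),(167,52),(179,52)]: print("w",u,v,fray(u,v,.04).round(4), fray(u,v,.0).round(4))
im=cv2.imread("pics/w1.png");cv2.imwrite("pics/w1z.png",cv2.resize(im[130:345,200:400],None,fx=2.7,fy=2.7))
im=cv2.imread("pics/top0.png");cv2.imwrite("pics/t0z.png",cv2.resize(im[190:265,190:345],None,fx=5,fy=5))
```

```text
w 319 60 [0.605  0.1897 0.04  ] [0.6103 0.1953 0.    ]
w 354 60 [0.638  0.1904 0.04  ] [0.6477 0.1962 0.    ]
w 334 214 [0.6187 0.0404 0.04  ] [0.6258 0.0264 0.    ]
w 359 214 [0.6445 0.0395 0.04  ] [0.6551 0.0254 0.    ]
w 124 57 [0.417  0.2087 0.04  ] [0.3976 0.2169 0.    ]
w 167 52 [0.463  0.2067 0.04  ] [0.4496 0.2146 0.    ]
w 179 52 [0.475  0.2051 0.04  ] [0.4632 0.2128 0.    ]
```

View pics/t0z.png

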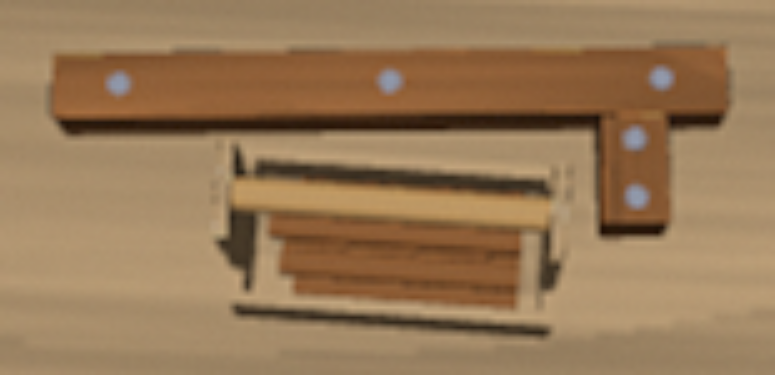

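View pics/w1z.png

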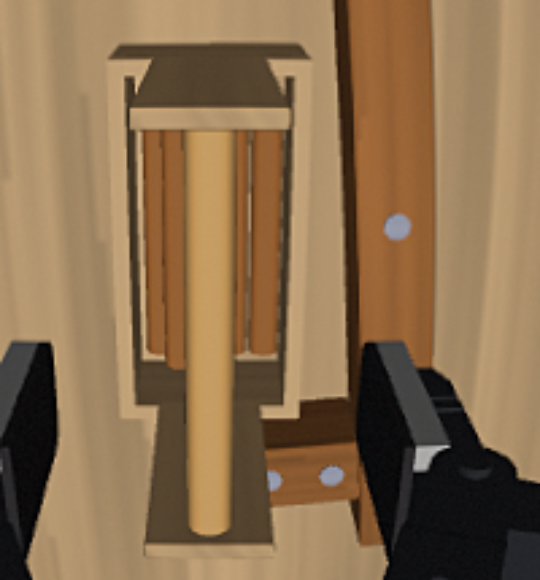

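Run:
```python
from h import *
d=np.load("side0.npy")
print("wrist",fray(347,213.7,.04)[:2],fray(200+331/2.7,130+475/2.7,.04)[:2],fray(200+272/2.7,130+480/2.7,.04)[:2])
for u,v in [(389,82),(119,84),(661,78),(634,138),(637,196)]: print("top",ray("top",190+u/5,190+v/5,.04)[:2].round(4))
for u,v in [(264,161),(235,103),(301,230),(273,228),(249,232)]: print("side",ray("side",180+u/2.3,160+v/2.3,.04)[:2].round(4))
# finger tips in top view vs FK
im=cv2.imread("pics/t1.png");cv2.imwrite("pics/t1z.png",cv2.resize(im[150:300,180:360],None,fx=4,fy=4))
```

```text
wrist [0.63199811 0.04025959] [ 0.61005704 -0.06978602] [ 0.58517619 -0.07092853]
top [0.6294 0.0442]
top [0.6235 0.1635]
top [ 0.6363 -0.076 ]
top [ 0.6087 -0.0647]
top [ 0.5828 -0.0667]
side [0.6298 0.043 ]
side [0.6258 0.1619]
side [ 0.6364 -0.0777]
side [ 0.6093 -0.0674]
side [ 0.5837 -0.0671]
```

View pics/t1z.png

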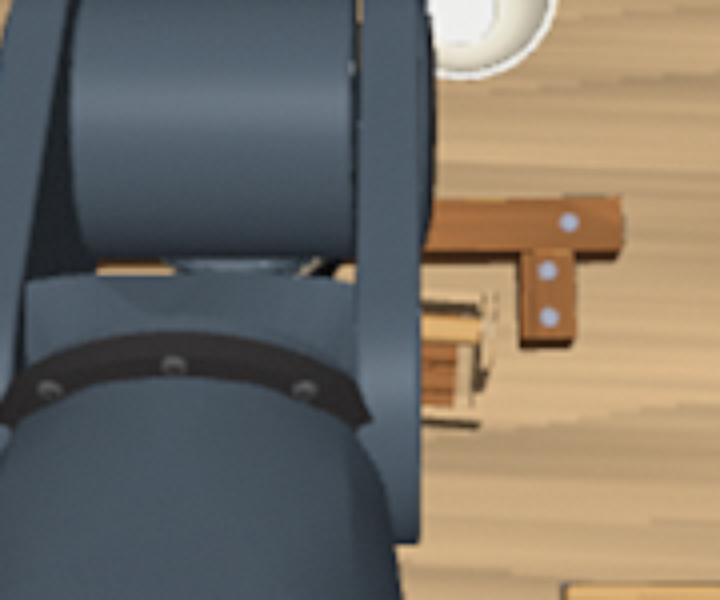

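The bar is centred in x and sits about 33 mm from its middle along its length, as I want it. The three cameras agree to about 3 mm. I'll go down and grip.

Emit:
arm_command(
  dp=[
    [1, 0, -35],
    [1, 0, -70],
    [1, 0, -90],
    [1, 0, -99],
    [1, 0, -99],
    [1, 0, -99],
    [1, 0, -99],
    [1, 0, -99],
    [1, 0, -99],
    [1, 0, -99],
  ],
  angular=[
    [0, 0, 0],
    [0, 0, 0],
    [0, 0, 0],
    [0, 0, 0],
    [0, 0, 0],
    [0, 0, 0],
    [0, 0, 0],
    [0, 0, 0],
    [0, 0, 0],
    [0, 0, 0],
  ],
  jaw=[55, 55, 55, 55, 55, 30, 18, 5, 5, 5],
)

```text
time: 2.67
tool_pos: [0.5635, 0.0698, 0.103]
eef_rot: [0.0, 1.0, -0.015, 0.001]
force: [-3.2, -0.9, 8.3]
width: 0.139
```

Emit:
arm_command(
  dp=[
    [0, 0, 0],
    [0, 0, 0],
    [0, 0, 0],
  ],
  angular=[
    [0, 0, 0],
    [0, 0, 0],
    [0, 0, 0],
  ],
  jaw=[5, 5, 5],
)

```text
time: 2.92
tool_pos: [0.5635, 0.0698, 0.103]
eef_rot: [0.0, 1.0, -0.015, 0.001]
force: [-2.3, -0.5, 7.7]
width: 0.139
```

Run:
```python
from h import *
s=observe();print(s["tool_pos"],s["eef_rot"],s["width"],s["force"],s["ft_torque"])
p,d=read_camera("wrist");cv2.imwrite("pics/w2.png",p[:,:,::-1])
```

```text
[0.5634644  0.06984181 0.10302986] [ 1.65365815e-05  9.99880693e-01 -1.54147737e-02  9.91918587e-04] 0.13894643996237446 [-2.29717011 -0.4609118   7.70155223] [-0.15509534  0.43678281 -0.00266501]
```

View pics/w2.png

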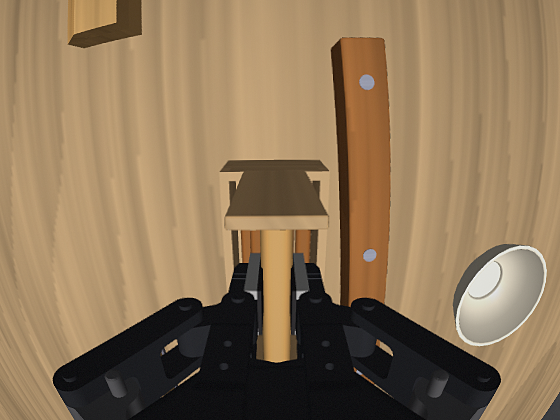

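The bar is firmly between the pads. The rod has to pass between bar and box, so I'll lift, turn the tote square to the rod, and come in from the tip side.

Emit:
arm_command(
  dp=[
    [0, 0, 10],
    [0, 0, 30],
    [0, 0, 60],
    [0, 0, 90],
    [0, 0, 115],
    [0, 0, 127],
    [0, 0, 127],
  ],
  angular=[
    [0, 0, 0],
    [0, 0, 0],
    [0, 0, 0],
    [0, 0, 0],
    [0, 0, 0],
    [0, 0, 0],
    [0, 0, 0],
  ],
  jaw=[5, 5, 5, 5, 5, 5, 5],
)

```text
time: 3.55
tool_pos: [0.564, 0.07, 0.2323]
eef_rot: [-0.0, 1.0, -0.015, 0.003]
force: [-0.4, -0.2, -2.5]
width: 0.139
```

Run:
```python
from h import *
s=observe();print(s["tool_pos"],s["eef_rot"],s["width"],s["force"],s["ft_torque"])
p,d=read_camera("side");cv2.imwrite("pics/s2.png",p[:,:,::-1]);np.save("s2.npy",d)
cv2.imwrite("pics/s2z.png",cv2.resize(p[100:300,190:390,::-1],None,fx=2.8,fy=2.8))
```

```text
[0.56402667 0.06997317 0.23226018] [-1.95186121e-04  9.99876529e-01 -1.54446346e-02  2.88990894e-03] 0.1391092252133521 [-0.35485318 -0.18213061 -2.52568441] [ 0.08748656 -0.05787547  0.05796661]
```

View pics/s2z.png

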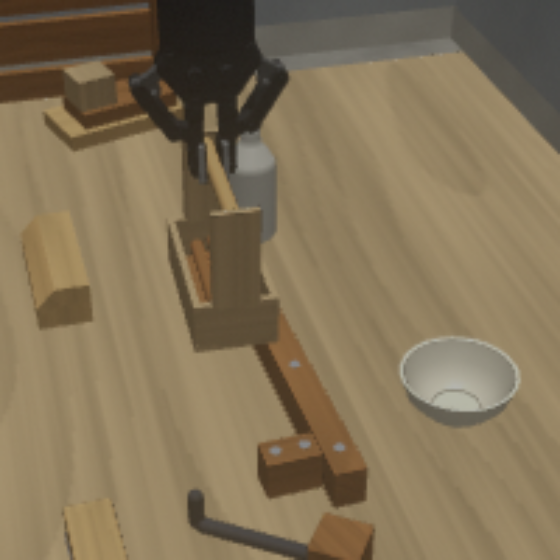

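The tote is up and hanging level; its bar runs from about (207,145) to (235,210) in this crop. Next I'll measure the bar height and middle in the hand.

Run:
```python
from h import *
d=np.load("s2.npy");X=cloud("side",d)
for u,v in [(222,175),(226,185),(230,196),(237,212),(222,212)]:
    uu,vv=int(190+u/2.8),int(100+v/2.8); print(X[vv,uu].round(4), d[vv,uu])
m=(d>0)&(X[...,0]>.52)&(X[...,0]<.62)&(X[...,1]>-.06)&(X[...,1]<.04)&(X[...,2]>.1)
P=X[m];print(P.min(0),P.max(0)); b=P[(np.abs(P[:,1])<.03)&(P[:,2]>.225)];print(len(b),b.mean(0),b.max(0))
```

```text
[0.5661 0.0382 0.2527] 1.0100471
[0.5636 0.0167 0.2546] 0.9913595
[0.5645 0.0006 0.2533] 0.97944874
[ 0.562  -0.0302  0.2587] 0.95141184
[ 0.552  -0.0255  0.2575] 0.95376146
[ 0.52014986 -0.03627917  0.12742742] [0.61287086 0.03999224 0.56644525]
2413 [0.55975432 0.00616811 0.49328086] [0.61287086 0.02998161 0.56644525]
```

Emit:
arm_command(
  dp=[
    [-8, -15, 0],
    [-24, -50, 0],
    [-41, -86, 0],
    [-58, -122, 0],
    [-75, -158, 0],
    [-92, -194, 0],
    [-109, -230, 0],
    [-123, -260, 0],
    [-132, -278, 0],
    [-135, -285, 0],
  ],
  angular=[
    [0, 0, -0.05],
    [0, 0, -0.12],
    [0, 0, -0.19],
    [0, 0, -0.26],
    [0, 0, -0.33],
    [0, 0, -0.4],
    [0, 0, -0.47],
    [0, 0, -0.53],
    [0, 0, -0.56],
    [0, 0, -0.58],
  ],
  jaw=[5, 5, 5, 5, 5, 5, 5, 5, 5, 5],
)

```text
time: 4.43
tool_pos: [0.426, -0.217, 0.2273]
eef_rot: [-0.0, 0.953, -0.303, -0.001]
force: [-0.1, 0.4, -2.3]
width: 0.14
```

Emit:
arm_command(
  dp=[
    [0, 0, 0],
    [0, 0, 0],
  ],
  angular=[
    [0, 0, 0],
    [0, 0, 0],
  ],
  jaw=[5, 5],
)

```text
time: 4.6
tool_pos: [0.4278, -0.2145, 0.2278]
eef_rot: [-0.0, 0.954, -0.301, -0.001]
force: [-0.8, 0.4, -2.5]
width: 0.14
```

Run:
```python
from h import *
s=observe();print(s["tool_pos"],s["eef_rot"],s["width"],s["force"],s["ft_torque"])
p,d=read_camera("side");cv2.imwrite("pics/s3.png",p[:,:,::-1]);np.save("s3.npy",d)
cv2.imwrite("pics/s3z.png",cv2.resize(p[150:400,150:370,::-1],None,fx=2.4,fy=2.4))
p,d=read_camera("top");cv2.imwrite("pics/t3.png",p[:,:,::-1]);np.save("t3.npy",d)
```

```text
[ 0.42782112 -0.21451597  0.22776245] [-3.62198061e-04  9.53743072e-01 -3.00622200e-01 -5.60846478e-04] 0.14038986745571752 [-0.78949837  0.35652948 -2.50208828] [ 1.05793530e-01 -5.79491528e-02 -7.44450642e-05]
```

View pics/s3z.png

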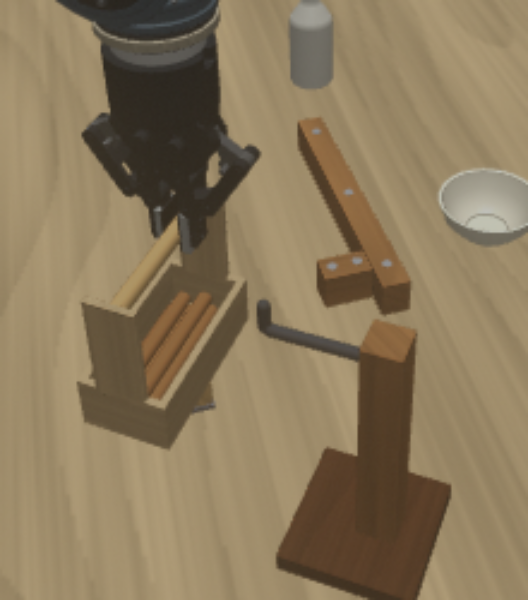

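View pics/t3.png

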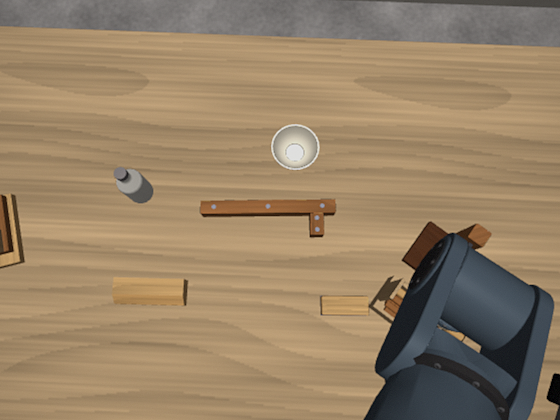

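The tote is upright and in front of the rod tip (265,305 in the crop), and the box is clear. I'll check the near end board's offset in the stand's frame.

Run:
```python
from h import *
np.set_printoptions(precision=4,suppress=True)
d=np.load("s3.npy");X=cloud("side",d)
o=np.array([.5416,-.3335]);ex=np.array([.819,-.574]);ey=np.array([.574,.819])
S=np.stack([(X[...,:2]-o)@ex,(X[...,:2]-o)@ey,X[...,2]],-1)
def at(u,v): return S[int(150+v/2.4),int(150+u/2.4)]
print("near board face",at(110,340),at(120,370),"bar",at(140,275),at(165,245))
m=(d>0)&(S[...,0]>-.25)&(S[...,0]<-.08)&(S[...,1]<.0)&(S[...,2]>.15)&(S[...,1]>-.12)
P=S[m]; b=P[(P[:,2]>.252)]; print("board top",b.min(0),b.max(0),len(b),"P",P.min(0),P.max(0))
bb=P[(P[:,2]>.235)&(P[:,1]>-.05)];print("bar pts",np.median(bb,0),bb.min(0),bb.max(0))
# rod tip & rod in same view
rt=S[int(150+305/2.4),int(150+264/2.4)];print("tip",rt, at(264,312), "rod",at(300,335),at(330,343),at(345,348))
```

```text
near board face [-0.1626 -0.0704  0.2259] [-0.1576 -0.0697  0.1967] bar [-0.1597 -0.0276  0.2487] [-0.1585  0.0053  0.2485]
board top [-0.25   -0.0714  0.252 ] [-0.1102 -0.      0.5968] 7944 P [-0.25   -0.0715  0.15  ] [-0.08   -0.      0.5968]
bar pts [-0.1732 -0.0311  0.5112] [-0.25   -0.0497  0.239 ] [-0.1102 -0.      0.5968]
tip [-0.0772 -0.0034  0.225 ] [-0.0765 -0.0056  0.2203] rod [-0.0506 -0.0031  0.2058] [-0.0301 -0.0003  0.2034] [-0.0181 -0.0037  0.204 ]
```

Emit:
arm_command(
  dp=[
    [0, 0, 4],
    [12, -8, 4],
    [24, -17, 4],
    [36, -25, 4],
    [48, -34, 4],
    [60, -42, 4],
    [72, -50, 4],
    [84, -59, 4],
    [96, -67, 4],
    [96, -67, 4],
  ],
  angular=[
    [0, 0, 0],
    [0, 0, 0],
    [0, 0, 0],
    [0, 0, 0],
    [0, 0, 0],
    [0, 0, 0],
    [0, 0, 0],
    [0, 0, 0],
    [0, 0, 0],
    [0, 0, 0],
  ],
  jaw=[5, 5, 5, 5, 5, 5, 5, 5, 5, 5],
)

```text
time: 5.53
tool_pos: [0.5258, -0.2823, 0.2324]
eef_rot: [0.0, 0.954, -0.3, 0.001]
force: [0.4, 0.5, -2.6]
width: 0.138
```

Run:
```python
from h import *
s=observe();print(s["tool_pos"],s["eef_rot"],s["width"],s["force"],s["ft_torque"])
p,d=read_camera("side");cv2.imwrite("pics/s4.png",p[:,:,::-1]);np.save("s4.npy",d)
cv2.imwrite("pics/s4z.png",cv2.resize(p[150:400,170:390,::-1],None,fx=2.4,fy=2.4))
```

```text
[ 0.52583086 -0.28234732  0.23236595] [ 1.03090855e-04  9.53912118e-01 -3.00085582e-01  5.52139028e-04] 0.13766401834621017 [ 0.37626591  0.48983171 -2.63069052] [ 0.12679001 -0.01100056 -0.05373766]
```

View pics/s4z.png

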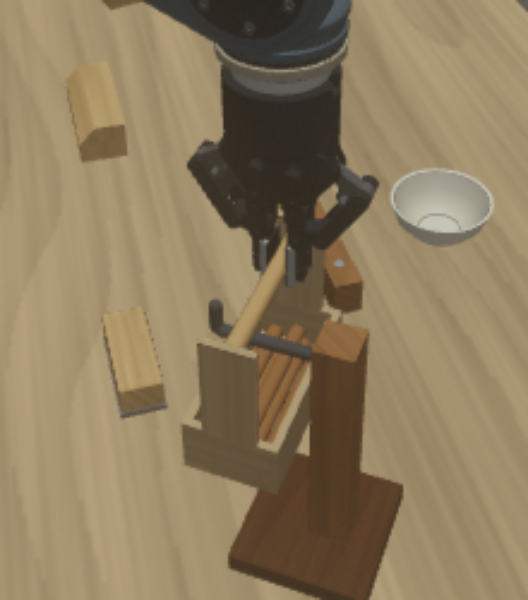

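The rod now passes under the bar and over the box, with the box just in front of the post. I'll back off 3 mm and lower.

Emit:
arm_command(
  dp=[
    [-2, 1, 0],
    [-3, 2, -8],
    [-3, 2, -16],
    [-3, 2, -22],
    [-3, 2, -27],
    [-3, 2, -30],
    [-3, 2, -32],
    [-3, 2, -33],
    [-3, 2, -33],
  ],
  angular=[
    [0, 0, 0],
    [0, 0, 0],
    [0, 0, 0],
    [0, 0, 0],
    [0, 0, 0],
    [0, 0, 0],
    [0, 0, 0],
    [0, 0, 0],
    [0, 0, 0],
  ],
  jaw=[5, 5, 5, 5, 5, 5, 5, 5, 5],
)

```text
time: 6.33
tool_pos: [0.5208, -0.2802, 0.1993]
eef_rot: [-0.0, 0.954, -0.301, -0.0]
force: [-0.8, -0.1, -3.7]
width: 0.136
```

Emit:
arm_command(
  dp=[
    [0, 0, -1],
    [0, 0, -2],
    [0, 0, -2],
  ],
  angular=[
    [0, 0, 0],
    [0, 0, 0],
    [0, 0, 0],
  ],
  jaw=[5, 5, 5],
)

```text
time: 6.58
tool_pos: [0.5209, -0.2801, 0.1973]
eef_rot: [0.0, 0.954, -0.301, 0.0]
force: [0.6, -0.8, -2.8]
width: 0.141
```

Emit:
arm_command(
  dp=[
    [0, 0, -1],
    [0, 0, -1.5],
    [0, 0, -1.5],
  ],
  angular=[
    [0, 0, 0],
    [0, 0, 0],
    [0, 0, 0],
  ],
  jaw=[5, 5, 5],
)

```text
time: 6.83
tool_pos: [0.521, -0.2802, 0.1962]
eef_rot: [0.0, 0.954, -0.301, 0.0]
force: [0.9, 0.6, -0.2]
width: 0.137
```

Emit:
arm_command(
  dp=[
    [0, 0, -1],
    [0, 0, -1.5],
    [0, 0, -1.5],
  ],
  angular=[
    [0, 0, 0],
    [0, 0, 0],
    [0, 0, 0],
  ],
  jaw=[5, 5, 5],
)

```text
time: 7.08
tool_pos: [0.5212, -0.2801, 0.1952]
eef_rot: [0.0, 0.954, -0.301, 0.001]
force: [-1.6, 2.2, 6.3]
width: 0.138
```

Emit:
arm_command(
  dp=[
    [0, 0, 1],
    [0, 0, 1],
    [0, 0, 1],
    [0, 0, 1],
    [0, 0, 1],
    [0, 0, 1],
    [0, 0, 1],
  ],
  angular=[
    [0, 0, 0],
    [0, 0, 0],
    [0, 0, 0],
    [0, 0, 0],
    [0, 0, 0],
    [0, 0, 0],
    [0, 0, 0],
  ],
  jaw=[5, 12, 16, 20, 26, 30, 30],
)

```text
time: 7.67
tool_pos: [0.5208, -0.2802, 0.1953]
eef_rot: [0.0, 0.954, -0.301, -0.0]
force: [-0.1, -0.2, 0.9]
width: 0.348
```

Run:
```python
from h import *
s=observe();print(s["tool_pos"],s["eef_rot"],s["width"],s["force"],s["ft_torque"])
p,d=read_camera("side");cv2.imwrite("pics/s5.png",p[:,:,::-1]);np.save("s5.npy",d)
cv2.imwrite("pics/s5z.png",cv2.resize(p[150:400,170:390,::-1],None,fx=2.4,fy=2.4))
```

```text
[ 0.52081492 -0.2801801   0.19526167] [ 8.86494096e-06  9.53698423e-01 -3.00764541e-01 -9.45393007e-05] 0.3481385053212548 [-0.12808517 -0.15148839  0.92138562] [ 0.02494884  0.0401686  -0.04141421]
```

View pics/s5z.png

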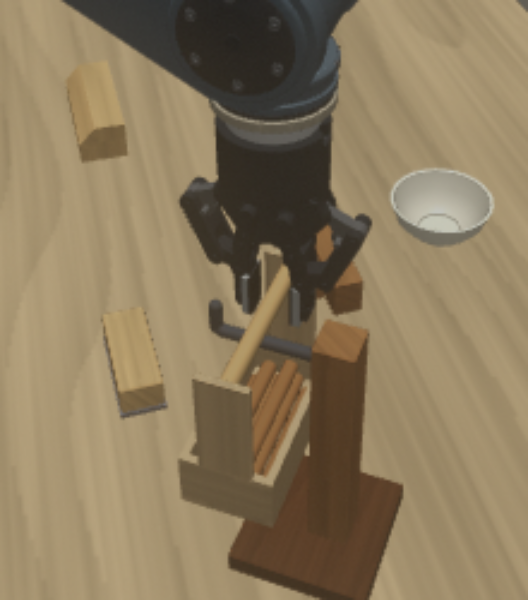

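The tote hangs level on the rod and the fingers are open around the bar. I'll rise straight up and check.

Emit:
arm_command(
  dp=[
    [0, 0, 8],
    [0, 0, 18],
    [0, 0, 30],
    [0, 0, 55],
    [0, 0, 85],
    [0, 0, 110],
    [0, 0, 110],
  ],
  angular=[
    [0, 0, 0],
    [0, 0, 0],
    [0, 0, 0],
    [0, 0, 0],
    [0, 0, 0],
    [0, 0, 0],
    [0, 0, 0],
  ],
  jaw=[30, 30, 30, 30, 30, 30, 30],
)

```text
time: 8.3
tool_pos: [0.5223, -0.2811, 0.3123]
eef_rot: [0.001, 0.954, -0.301, 0.005]
force: [0.8, 0.2, 0.9]
width: 0.356
```

Run:
```python
from h import *
s=observe();print(s["tool_pos"],s["eef_rot"],s["width"],s["force"],s["ft_torque"],s["joint_pos"])
p,d=read_camera("side");cv2.imwrite("pics/s6.png",p[:,:,::-1]);np.save("s6.npy",d)
cv2.imwrite("pics/s6z.png",cv2.resize(p[150:400,170:390,::-1],None,fx=2.4,fy=2.4))
X=cloud("side",d);o=np.array([.5416,-.3335]);ex=np.array([.819,-.574]);ey=np.array([.574,.819])
S=np.stack([(X[...,:2]-o)@ex,(X[...,:2]-o)@ey,X[...,2]],-1)
m=(d>0)&(S[...,0]>-.12)&(S[...,0]<.0)&(S[...,1]<-.02)&(S[...,1]>-.1)&(S[...,2]>.04)&(S[...,2]<.26)
P=S[m];f=P[P[:,1]<np.percentile(P[:,1],3)+.012];print(P.min(0),P.max(0))
for a,b in[(.1,.12),(.14,.16),(.18,.2),(.2,.22)]:
    q=f[(f[:,2]>a)&(f[:,2]<b)];print(a,len(q),q.mean(0) if len(q) else 0)
```

```text
[ 0.52233638 -0.28106341  0.31231997] [ 0.00126123  0.95369705 -0.30073136  0.00458116] 0.35598495365180516 [0.77528521 0.2318853  0.93641529] [ 0.01415277  0.00356151 -0.00502792] [-5.72118928e-01  3.59085907e-01  1.43757520e+00 -1.95044846e-05
  1.33542833e+00  3.88114946e-02]
[-0.08266381 -0.0734377   0.09250165] [-0.01161587 -0.02000178  0.22739753]
0.1 299 [-0.0448024  -0.07114969  0.11009339]
0.14 205 [-0.04558144 -0.07038389  0.14927282]
0.18 207 [-0.04557389 -0.07017432  0.18993782]
0.2 214 [-0.04592222 -0.06985729  0.20987018]
```

View pics/s6z.png

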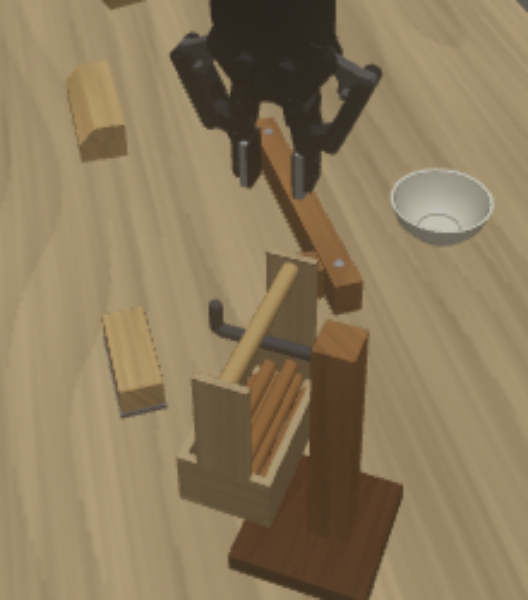

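The tote hangs by its bar at rod x ≈ -45 mm, upright, underside at about 92 mm, with nothing touching it. On to the strip.

Emit:
arm_command(
  dp=[
    [-5, 30, 0],
    [-87, 571, 0],
    [-87, 571, 0],
    [-87, 571, 0],
    [-87, 571, 0],
    [-87, 571, -20],
    [-87, 571, -60],
    [-87, 571, -90],
    [-87, 571, -112],
    [-87, 571, -112],
  ],
  angular=[
    [0, 0, 0],
    [0, 0, 0.628],
    [0, 0, 0.628],
    [0, 0, 0.628],
    [0, 0, 0.628],
    [0, 0, 0.628],
    [0, 0, 0.628],
    [0, 0, 0.628],
    [0, 0, 0.628],
    [0, 0, 0.628],
  ],
  jaw=[30, 50, 85, 85, 85, 85, 85, 85, 85, 85],
)

```text
time: 9.18
tool_pos: [0.4599, 0.1155, 0.2571]
eef_rot: [-0.0, 1.0, 0.008, 0.0]
force: [2.3, -0.2, -0.3]
width: 0.996
```

Run:
```python
from h import *
s=observe();print(s["tool_pos"],s["eef_rot"])
```

```text
[0.45986131 0.11554819 0.25707827] [-4.77722831e-05  9.99964135e-01  8.46306629e-03  3.22117837e-04]
```

Emit:
arm_command(
  dp=[
    [-10, 40, -20],
    [-20, 80, -50],
    [-22, 115, -57],
    [-22, 115, -57],
    [-22, 115, -57],
  ],
  angular=[
    [0, 0, 0],
    [0, 0, 0],
    [0, 0, 0],
    [0, 0, 0],
    [0, 0, 0],
  ],
  jaw=[85, 85, 85, 85, 85],
)

```text
time: 9.6
tool_pos: [0.4377, 0.2303, 0.1994]
eef_rot: [0.0, 1.0, 0.01, -0.001]
force: [0.6, -0.4, 0.8]
width: 0.996
```

Run:
```python
from h import *
s=observe();print(s["tool_pos"],s["eef_rot"])
c=get_calibration("wrist");p,d=read_camera("wrist");cv2.imwrite("pics/w7.png",p[:,:,::-1])
```

```text
[0.43766209 0.23028045 0.19937439] [ 3.47930419e-04  9.99947947e-01  1.01497774e-02 -9.82397067e-04]
```

View pics/w7.png

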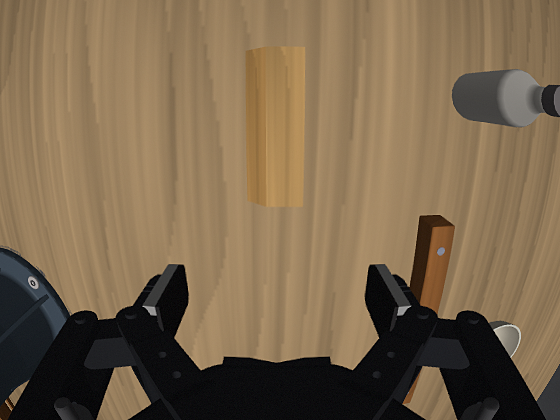

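The wrist view shows the strip at columns 247–306, rows 47–208, with the bevel line near column 266.

Run:
```python
from h import *
for u,v,z in [(304,207,.045),(305.5,47,.045),(265,207,.045),(265.5,46,.045),(247,202,.025),(248,50,.025)]: print(u,v,fray(u,v,z).round(4))
```

```text
304 207 [0.4654 0.2115 0.045 ]
305.5 47 [0.4621 0.3621 0.045 ]
265 207 [0.4278 0.2108 0.045 ]
265.5 46 [0.4263 0.362  0.045 ]
247 202 [0.4087 0.2094 0.025 ]
248 50 [0.4089 0.3617 0.025 ]
```

Emit:
arm_command(
  dp=[
    [-1, 40, 0],
    [-2, 60, -20],
    [-2, 60, -60],
    [-2, 60, -100],
    [-2, 60, -140],
    [-2, 60, -170],
    [-2, 60, -185],
    [-2, 60, -193],
    [-2, 60, -195],
    [-2, 60, -195],
  ],
  angular=[
    [0, 0, 0],
    [0, 0, 0],
    [0, 0, 0],
    [0, 0, 0],
    [0, 0, 0],
    [0, 0, 0],
    [0, 0, 0],
    [0, 0, 0],
    [0, 0, 0],
    [0, 0, 0],
  ],
  jaw=[85, 85, 85, 85, 85, 85, 85, 85, 85, 85],
)

```text
time: 10.48
tool_pos: [0.4376, 0.2883, 0.0061]
eef_rot: [-0.0, 1.0, 0.008, 0.0]
force: [-0.2, -0.8, 0.6]
width: 0.992
```

Emit:
arm_command(
  dp=[
    [0, 0, 0],
    [0, 0, 0],
    [0, 0, 0],
    [0, 0, 0],
    [0, 0, 0],
    [0, 0, 0],
  ],
  angular=[
    [0, 0, 0],
    [0, 0, 0],
    [0, 0, 0],
    [0, 0, 0],
    [0, 0, 0],
    [0, 0, 0],
  ],
  jaw=[70, 60, 48, 48, 48, 48],
  force=40,
)

```text
time: 10.98
tool_pos: [0.4373, 0.2889, 0.0067]
eef_rot: [-0.0, 1.0, 0.009, 0.001]
force: [-1.0, -3.3, 8.9]
width: 0.634
```

Run:
```python
from h import *
s=observe();print(s["tool_pos"],s["eef_rot"],s["width"],s["force"],s["ft_torque"])
c=get_calibration("wrist");p,d=read_camera("wrist");cv2.imwrite("pics/w8.png",p[:,:,::-1])
```

```text
[0.43725268 0.28891391 0.00665993] [-2.86644174e-04  9.99963253e-01  8.54107674e-03  6.78570511e-04] 0.6335885051688844 [-0.97568785 -3.31475881  8.86248302] [-0.35998304  0.56187466 -0.02903667]
```

View pics/w8.png

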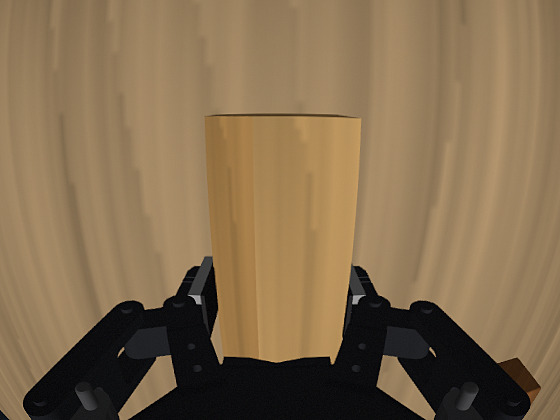

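The strip is gripped at 54 mm opening, centred between the pads. I'll lift it, carry it to the corner area with a finger's gap to the fence, and turn it to the fence's angle.

Emit:
arm_command(
  dp=[
    [0, 0, 20],
    [5, -10, 50],
    [20, -45, 60],
    [40, -80, 60],
    [58, -118, 60],
    [76, -155, 60],
    [94, -192, 60],
    [112, -230, 60],
    [122, -252, 60],
    [125, -258, 60],
  ],
  angular=[
    [0, 0, 0],
    [0, 0, 0],
    [0, 0, 0.035],
    [0, 0, 0.035],
    [0, 0, 0.035],
    [0, 0, 0.035],
    [0, 0, 0.035],
    [0, 0, 0.035],
    [0, 0, 0.035],
    [0, 0, 0.035],
  ],
  jaw=[48, 48, 48, 48, 48, 48, 48, 48, 48, 48],
  force=60,
)

```text
time: 11.87
tool_pos: [0.5633, 0.0272, 0.066]
eef_rot: [0.0, 1.0, 0.024, 0.001]
force: [0.2, 0.9, -1.9]
width: 0.631
```

Emit:
arm_command(
  dp=[
    [0, 0, 0],
    [0, 0, 0],
  ],
  angular=[
    [0, 0, 0],
    [0, 0, 0],
  ],
  jaw=[48, 48],
)

```text
time: 12.03
tool_pos: [0.5613, 0.0312, 0.0654]
eef_rot: [-0.0, 1.0, 0.026, -0.0]
force: [-0.1, 0.3, -2.3]
width: 0.636
```

Run:
```python
from h import *
s=observe();print(s["tool_pos"],s["eef_rot"],s["width"],s["force"],s["ft_torque"])
p,d=read_camera("side");cv2.imwrite("pics/s9.png",p[:,:,::-1]);np.save("s9.npy",d)
cv2.imwrite("pics/s9z.png",cv2.resize(p[130:380,170:390,::-1],None,fx=2.4,fy=2.4))
p,d=read_camera("wrist");cv2.imwrite("pics/w9.png",p[:,:,::-1])
```

```text
[0.56129928 0.0311752  0.06543794] [-8.74547987e-05  9.99666153e-01  2.58370377e-02 -1.51947390e-04] 0.6356031323763394 [-0.14219038  0.2672989  -2.26498203] [ 0.06751215 -0.03511465  0.01988875]
```

View pics/s9z.png

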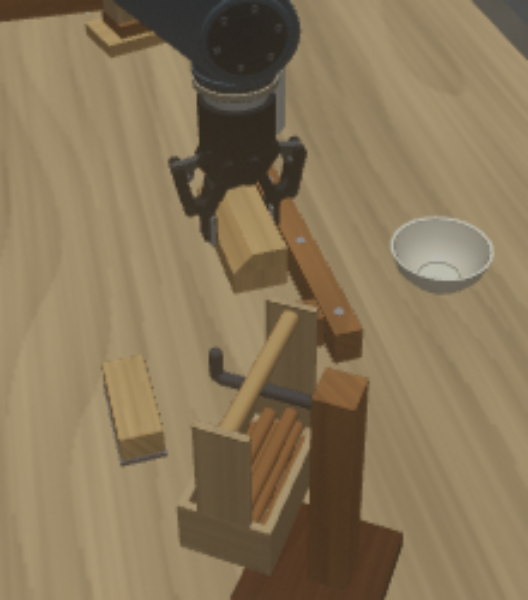

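View pics/w9.png

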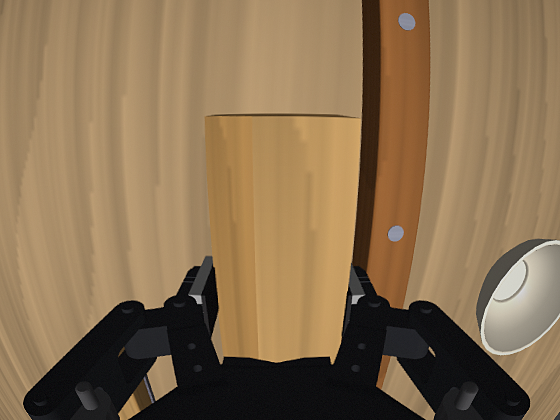

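The strip is level in the hand and clear of the stop. I'll lower it to just above the bench.

Emit:
arm_command(
  dp=[
    [0, 0, -15],
    [0, 0, -32],
    [0, 0, -46],
    [0, 0, -54],
    [0, 0, -57],
    [0, 0, -58],
    [0, 0, -58],
  ],
  angular=[
    [0, 0, 0],
    [0, 0, 0],
    [0, 0, 0],
    [0, 0, 0],
    [0, 0, 0],
    [0, 0, 0],
    [0, 0, 0],
  ],
  jaw=[48, 48, 48, 48, 48, 48, 48],
)

```text
time: 12.72
tool_pos: [0.5619, 0.0312, 0.0077]
eef_rot: [0.0, 1.0, 0.026, 0.0]
force: [0.4, -0.3, -1.8]
width: 0.634
```

Emit:
arm_command(
  dp=[
    [0, -2, 0],
    [0, -4, 0],
    [0, -5, 0],
    [0, -5, 0],
  ],
  angular=[
    [0, 0, 0],
    [0, 0, 0],
    [0, 0, 0],
    [0, 0, 0],
  ],
  jaw=[48, 48, 48, 48],
)

```text
time: 13.05
tool_pos: [0.5619, 0.0254, 0.0077]
eef_rot: [0.0, 1.0, 0.026, 0.0]
force: [-0.9, -0.2, -2.1]
width: 0.63
```

Emit:
arm_command(
  dp=[
    [0, -1, 0],
    [0, -2, 0],
    [0, -2, 0],
  ],
  angular=[
    [0, 0, 0],
    [0, 0, 0],
    [0, 0, 0],
  ],
  jaw=[48, 48, 48],
)

```text
time: 13.3
tool_pos: [0.5617, 0.0236, 0.0073]
eef_rot: [0.0, 1.0, 0.026, -0.0]
force: [0.1, -0.3, -1.9]
width: 0.632
```

Emit:
arm_command(
  dp=[
    [0, -1, 0],
    [0, -2, 0],
    [0, -2, 0],
  ],
  angular=[
    [0, 0, 0],
    [0, 0, 0],
    [0, 0, 0],
  ],
  jaw=[48, 48, 48],
)

```text
time: 13.55
tool_pos: [0.5616, 0.0225, 0.0073]
eef_rot: [-0.001, 1.0, 0.026, -0.0]
force: [-0.3, 7.3, -0.7]
width: 0.632
```

The strip is butted on the stop (7 N), where I had worked out it would be. I'll lower the last millimetre, open a little and rise.

Emit:
arm_command(
  dp=[
    [0, 0, -1],
    [0, 0, -1],
    [0, 0, -1],
    [0, 0, -1],
    [0, 0, -1],
    [0, 0, -1],
    [0, 0, 10],
    [0, 0, 35],
    [0, 0, 70],
    [0, 0, 70],
  ],
  angular=[
    [0, 0, 0],
    [0, 0, 0],
    [0, 0, 0],
    [0, 0, 0],
    [0, 0, 0],
    [0, 0, 0],
    [0, 0, 0],
    [0, 0, 0],
    [0, 0, 0],
    [0, 0, 0],
  ],
  jaw=[48, 56, 60, 66, 66, 66, 66, 66, 66, 66],
)

```text
time: 14.38
tool_pos: [0.5647, 0.0216, 0.0834]
eef_rot: [0.0, 1.0, 0.026, 0.004]
force: [1.7, -0.0, 0.1]
width: 0.773
```

Run:
```python
from h import *
s=observe();print(s["tool_pos"],s["eef_rot"],s["width"],s["force"],s["ft_torque"])
p,d=read_camera("wrist");cv2.imwrite("pics/w10.png",p[:,:,::-1])
p,d=read_camera("side");cv2.imwrite("pics/s10z.png",cv2.resize(p[130:380,170:390,::-1],None,fx=2.4,fy=2.4))
```

```text
[0.56465054 0.0216419  0.08342077] [3.00250240e-04 9.99652410e-01 2.60367385e-02 4.12996124e-03] 0.7732868771672795 [ 1.66871262 -0.0222907   0.05628056] [ 0.01298751 -0.01843625  0.00061523]
```

View pics/w10.png

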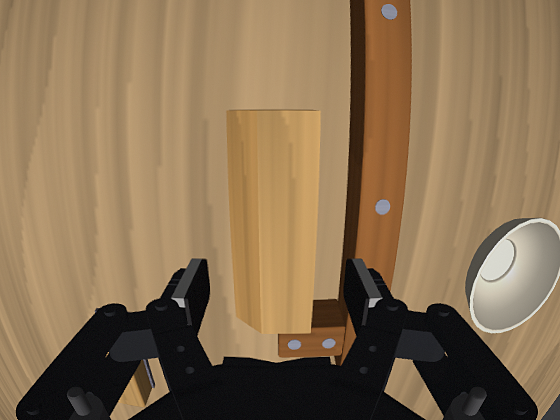

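View pics/s10z.png

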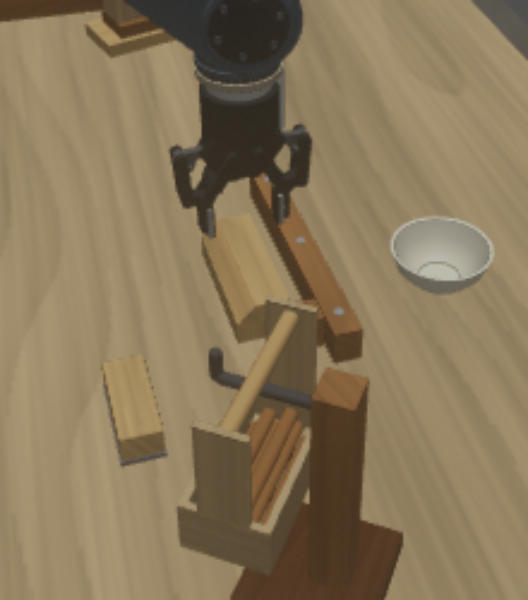

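The strip lies butted to the stop, parallel to the fence with about a 28 mm gap. The tote still hangs. Before tilting the tool for the push, I'll check the wrist joint's range with a small kinematic fit.

Run:
```python
from h import *
from scipy.optimize import least_squares
s=observe();q=s["joint_pos"];print(q,s["tool_pos"])
D=[((.35126,1.65242),(.19616,-.51348,.23075)),((.41605,1.64168),(.56139,.07092,.19871)),((.35909,1.43758),(.52234,-.28106,.31232)),((q[1],q[2]),tuple(s["tool_pos"]))]
d=.0464
def res(p):
    L1,L2,r0,zc=p;o=[]
    for (a,b),t in D:
        r=np.sqrt(t[0]**2+t[1]**2-d*d)
        o+= [r0+L1*np.sin(a)+L2*np.sin(a+b)-r, zc+L1*np.cos(a)+L2*np.cos(a+b)-t[2]]
    return o
f=least_squares(res,[.4,.4,0,0]);print(f.x,np.abs(f.fun).max())
L1,L2,r0,zc=f.x
for L3 in (.25,.3,.35):
  for tilt in (0,15,25,35,45):
    t=np.radians(tilt)
    for (r,z) in ((.53,.05),(.58,.03)):
      # wrist
      wr=r-r0-L3*np.sin(t); wz=z-(zc+L3)+L3*np.cos(t)
      R=np.hypot(wr,wz);c=(R*R-L1*L1-L2*L2)/(2*L1*L2)
      j3=np.arccos(c);j2=np.arctan2(wr,wz)-np.arctan2(L2*np.sin(j3),L1+L2*np.cos(j3))
      print(L3,tilt,r,np.round([j2,j3,np.pi-t-j2-j3],2))
```

```text
[-4.41550746e-02  5.71378235e-01  1.73690656e+00 -1.08987621e-05
  8.30051321e-01 -9.61025956e-02] [0.56257011 0.02168675 0.0791821 ]
[0.41230772 0.43662352 0.01419273 0.02567957] 0.0067185090589567675
0.25 0 0.53 [0.57 1.83 0.74]
0.25 0 0.58 [0.69 1.68 0.77]
0.25 15 0.53 [0.48 2.02 0.38]
0.25 15 0.58 [0.6  1.88 0.4 ]
0.25 25 0.53 [0.45 2.13 0.12]
0.25 25 0.58 [0.57 2.   0.14]
0.25 35 0.53 [ 0.45  2.23 -0.15]
0.25 35 0.58 [ 0.57  2.1  -0.13]
0.25 45 0.53 [ 0.49  2.31 -0.45]
0.25 45 0.58 [ 0.6   2.18 -0.42]
0.3 0 0.53 [0.57 1.83 0.74]
0.3 0 0.58 [0.69 1.68 0.77]
0.3 15 0.53 [0.46 2.06 0.36]
0.3 15 0.58 [0.58 1.92 0.38]
0.3 25 0.53 [0.43 2.19 0.08]
0.3 25 0.58 [0.55 2.05 0.1 ]
0.3 35 0.53 [ 0.44  2.31 -0.22]
0.3 35 0.58 [ 0.56  2.17 -0.2 ]
0.3 45 0.53 [ 0.51  2.4  -0.55]
0.3 45 0.58 [ 0.61  2.26 -0.52]
0.35 0 0.53 [0.57 1.83 0.74]
0.35 0 0.58 [0.69 1.68 0.77]
0.35 15 0.53 [0.45 2.09 0.34]
0.35 15 0.58 [0.57 1.95 0.36]
0.35 25 0.53 [0.41 2.25 0.05]
0.35 25 0.58 [0.53 2.11 0.06]
0.35 35 0.53 [ 0.43  2.38 -0.28]
0.35 35 0.58 [ 0.55  2.24 -0.26]
0.35 45 0.53 [ 0.54  2.47 -0.65]
0.35 45 0.58 [ 0.63  2.34 -0.62]
```

The 45° tilt is out of the wrist joint's range, so I'll push with vertical fingers. Turned a quarter, their straight front edges lie along the bevel.

Emit:
arm_command(
  dp=[
    [0, 0, 40],
    [-30, 0, 60],
    [-60, 0, 60],
    [-80, 0, 60],
    [-80, 0, 60],
    [-80, 0, 60],
    [-80, 0, 60],
    [-80, 0, 60],
    [-80, 0, 60],
    [-80, 0, 60],
  ],
  angular=[
    [0, 0, -0.12],
    [0, 0, -0.24],
    [0, 0, -0.36],
    [0, 0, -0.48],
    [0, 0, -0.6],
    [0, 0, -0.72],
    [0, 0, -0.84],
    [0, 0, -0.96],
    [0, 0, -1.08],
    [0, 0, -1.2],
  ],
  jaw=[66, 60, 50, 40, 40, 40, 40, 40, 40, 40],
)

```text
time: 15.32
tool_pos: [0.4812, 0.0217, 0.1366]
eef_rot: [0.0, 0.838, -0.545, -0.001]
force: [1.0, -0.5, -0.1]
width: 0.47
```

Emit:
arm_command(
  dp=[
    [0, 0, 0],
    [0, 0, 0],
    [0, 0, 0],
    [0, 0, -30],
    [0, 0, -60],
    [0, 0, -60],
  ],
  angular=[
    [0, 0, -0.12],
    [0, 0, -0.24],
    [0, 0, -0.36],
    [0, 0, -0.371],
    [0, 0, -0.371],
    [0, 0, -0.371],
  ],
  jaw=[40, 40, 40, 40, 40, 40],
)

```text
time: 15.82
tool_pos: [0.4785, 0.0218, 0.0728]
eef_rot: [0.003, 0.725, -0.689, -0.003]
force: [-1.3, 0.4, -0.6]
width: 0.47
```

Run:
```python
from h import *
s=observe();print(s["tool_pos"],s["eef_rot"],s["width"],s["joint_pos"])
q=s["eef_rot"];print(np.degrees(2*np.arctan2(q[2],q[1])))
p,d=read_camera("wrist");cv2.imwrite("pics/w11.png",p[:,:,::-1])
p,d=read_camera("side");cv2.imwrite("pics/s11z.png",cv2.resize(p[130:380,170:390,::-1],None,fx=2.4,fy=2.4))
```

```text
[0.47850429 0.02183811 0.07284862] [ 0.00270433  0.72512798 -0.6886016  -0.00315339] 0.470453575603937 [-5.16189343e-02  4.69192753e-01  1.95093770e+00 -1.16830300e-05
  7.29770600e-01  1.46752385e+00]
-87.03996898222634
```

View pics/w11.png

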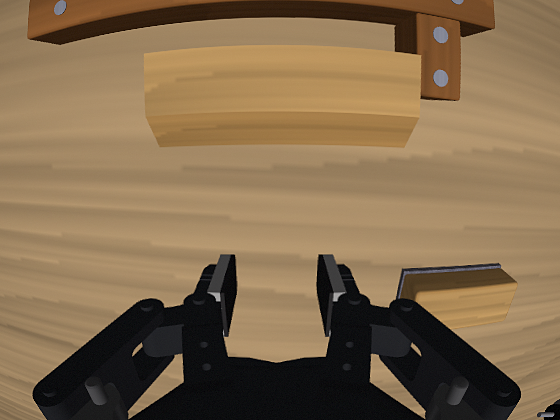

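View pics/s11z.png

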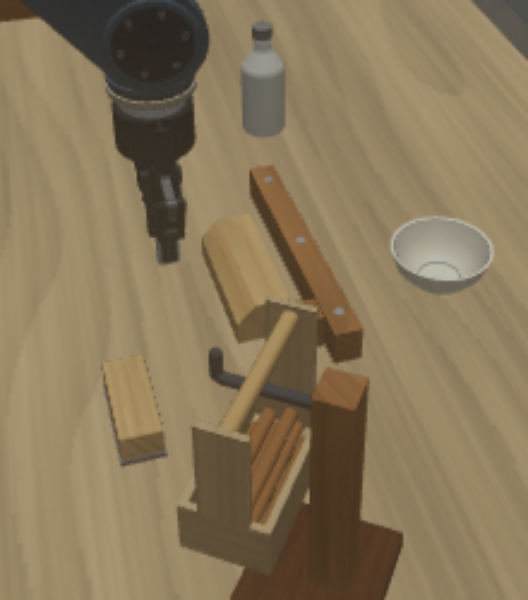

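The strip still butts the stop (410–420, 55–145), and the fingers stand square in front of it. I'll lower and push it towards the fence.

Emit:
arm_command(
  dp=[
    [0, 0, -25],
    [0, 0, -45],
    [0, 0, -58],
    [0, 0, -63],
    [8, 0, -63],
    [18, 1, -63],
    [28, 1, -63],
    [38, 2, -63],
    [44, 2, -63],
    [44, 2, -63],
  ],
  angular=[
    [0, 0, 0],
    [0, 0, 0],
    [0, 0, 0],
    [0, 0, 0],
    [0, 0, 0],
    [0, 0, 0],
    [0, 0, 0],
    [0, 0, 0],
    [0, 0, 0],
    [0, 0, 0],
  ],
  jaw=[40, 40, 40, 40, 40, 40, 40, 40, 40, 40],
)

```text
time: 16.75
tool_pos: [0.5277, 0.0237, 0.0157]
eef_rot: [-0.001, 0.725, -0.688, 0.001]
force: [-0.7, 0.6, -0.1]
width: 0.466
```

Emit:
arm_command(
  dp=[
    [4, 0, 0],
    [8, 0, 0],
    [12, 0, 0],
    [16, 0, 0],
    [18, 0, 0],
    [20, 0, 0],
    [20, 0, 0],
  ],
  angular=[
    [0, 0, 0],
    [0, 0, 0],
    [0, 0, 0],
    [0, 0, 0],
    [0, 0, 0],
    [0, 0, 0],
    [0, 0, 0],
  ],
  jaw=[40, 40, 40, 40, 40, 40, 40],
)

```text
time: 17.33
tool_pos: [0.5454, 0.024, 0.0142]
eef_rot: [0.0, 0.725, -0.689, -0.001]
force: [-3.5, 1.1, 2.5]
width: 0.468
```

Emit:
arm_command(
  dp=[
    [2, 0, 0],
    [4, 0, 0],
    [5, 0, 0],
    [5, 0, 0],
  ],
  angular=[
    [0, 0, 0],
    [0, 0, 0],
    [0, 0, 0],
    [0, 0, 0],
  ],
  jaw=[40, 40, 40, 40],
)

```text
time: 17.67
tool_pos: [0.5498, 0.0241, 0.0141]
eef_rot: [0.001, 0.725, -0.689, -0.001]
force: [-7.1, 3.1, 4.1]
width: 0.468
```

Emit:
arm_command(
  dp=[
    [1, 0, 0],
    [2, 0, 0],
    [3, 0, 0],
    [3, 0, 0],
  ],
  angular=[
    [0, 0, 0],
    [0, 0, 0],
    [0, 0, 0],
    [0, 0, 0],
  ],
  jaw=[40, 40, 40, 40],
)

```text
time: 18.0
tool_pos: [0.5501, 0.024, 0.014]
eef_rot: [0.003, 0.725, -0.688, -0.003]
force: [-20.2, 1.4, 17.4]
width: 0.471
```

Run:
```python
from h import *
s=observe();print(s["tool_pos"],s["eef_rot"],s["force"],s["ft_torque"])
p,d=read_camera("wrist");cv2.imwrite("pics/w12.png",p[:,:,::-1])
```

```text
[0.55008945 0.02403569 0.01398674] [ 0.00297938  0.72527101 -0.68844847 -0.00343479] [-20.21557623   1.41376319  17.38596352] [0.33170851 3.2449909  0.04055802]
```

View pics/w12.png

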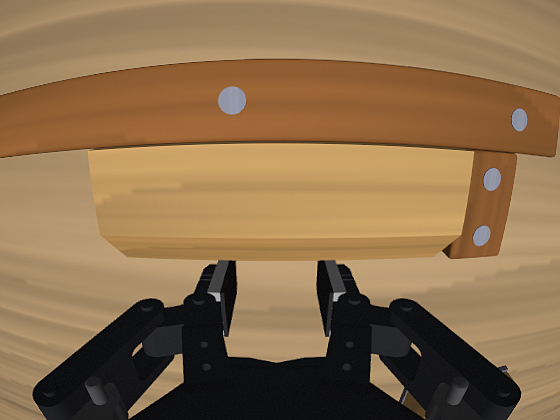

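The strip's long side lies on the fence and its end is on the stop (edge at column ~474). I'll back off, lift, and press with the fingertips on the bevel face.

Emit:
arm_command(
  dp=[
    [-8, 0, 0],
    [-18, 0, 0],
    [-18, 0, 20],
    [-18, 0, 46],
    [-5, 0, 46],
    [4, 0, 46],
    [4, 0, 46],
    [4, 0, 36],
    [4, 0, 30],
    [4, 0, 30],
  ],
  angular=[
    [0, 0, 0],
    [0, 0, 0],
    [0, 0, 0],
    [0, 0, 0],
    [0, 0, 0],
    [0, 0, 0],
    [0, 0, 0],
    [0, 0, 0],
    [0, 0, 0],
    [0, 0, 0],
  ],
  jaw=[40, 40, 40, 40, 40, 40, 40, 40, 40, 40],
)

```text
time: 18.88
tool_pos: [0.5559, 0.0238, 0.0418]
eef_rot: [0.001, 0.725, -0.689, -0.002]
force: [-0.8, 0.5, -0.8]
width: 0.471
```

Run:
```python
from h import *
s=observe();print(s["tool_pos"],s["eef_rot"],s["force"],s["ft_torque"])
p,d=read_camera("wrist");cv2.imwrite("pics/w13.png",p[:,:,::-1])
p,d=read_camera("side");cv2.imwrite("pics/s13z.png",cv2.resize(p[150:290,200:360,::-1],None,fx=4,fy=4))
```

```text
[0.55593932 0.02381492 0.04182052] [ 0.00135958  0.72519812 -0.68853718 -0.001549  ] [-0.77819689  0.47066151 -0.75138292] [ 0.00939123 -0.00213322 -0.01798109]
```

View pics/w13.png

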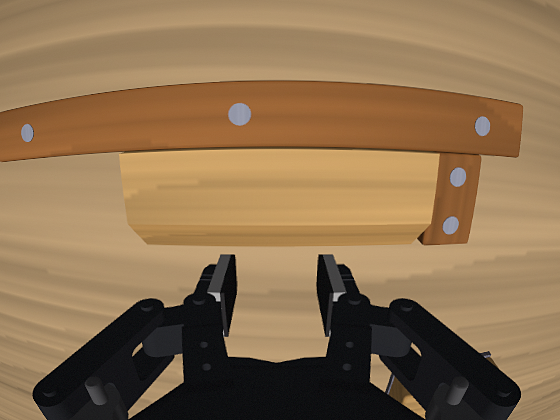

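View pics/s13z.png

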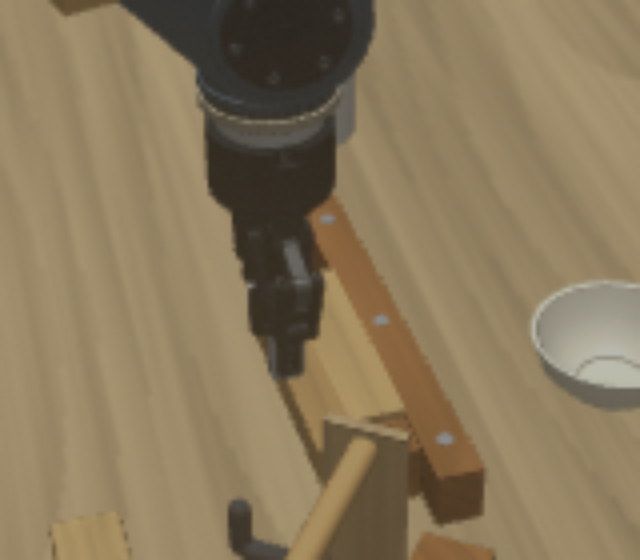

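Emit:
arm_command(
  dp=[
    [4, 0, 0],
    [4, 0, -3],
    [4, 0, -6],
    [4, 0, -8],
    [4, 0, -8],
  ],
  angular=[
    [0, 0, 0],
    [0, 0, 0],
    [0, 0, 0],
    [0, 0, 0],
    [0, 0, 0],
  ],
  jaw=[40, 40, 40, 40, 40],
)

```text
time: 19.4
tool_pos: [0.5614, 0.0238, 0.0358]
eef_rot: [0.0, 0.725, -0.689, -0.0]
force: [0.3, -0.1, 0.4]
width: 0.466
```

Emit:
arm_command(
  dp=[
    [0, 0, -1],
    [0, 0, -2],
    [0, 0, -2],
  ],
  angular=[
    [0, 0, 0],
    [0, 0, 0],
    [0, 0, 0],
  ],
  jaw=[40, 40, 40],
)

```text
time: 19.65
tool_pos: [0.5616, 0.0238, 0.0342]
eef_rot: [0.0, 0.725, -0.689, -0.0]
force: [0.5, 0.6, 0.7]
width: 0.467
```

Not yet in contact. I'll go on diagonally in small steps, with a slight bias towards the stop.

Emit:
arm_command(
  dp=[
    [0.5, 0, -1],
    [1, 0, -2],
    [1, 0, -2],
  ],
  angular=[
    [0, 0, 0],
    [0, 0, 0],
    [0, 0, 0],
  ],
  jaw=[40, 40, 40],
)

```text
time: 19.9
tool_pos: [0.5625, 0.0238, 0.033]
eef_rot: [0.0, 0.725, -0.689, -0.0]
force: [-6.1, 0.1, 11.1]
width: 0.468
```

Emit:
arm_command(
  dp=[
    [0.5, 0, -0.5],
    [1, 0, -1],
    [1, 0, -1],
  ],
  angular=[
    [0, 0, 0],
    [0, 0, 0],
    [0, 0, 0],
  ],
  jaw=[40, 40, 40],
)

```text
time: 20.15
tool_pos: [0.5626, 0.0237, 0.0327]
eef_rot: [0.001, 0.725, -0.688, -0.001]
force: [-15.1, -1.6, 26.9]
width: 0.472
```

The downward share is too large (15 N sideways against 27 N down), so I'll shift the push towards the fence.

Emit:
arm_command(
  dp=[
    [0.5, 0, 0.5],
    [1, -0.3, 0.8],
    [1, -0.3, 0.8],
    [1, -0.3, 0.8],
  ],
  angular=[
    [0, 0, 0],
    [0, 0, 0],
    [0, 0, 0],
    [0, 0, 0],
  ],
  jaw=[40, 40, 40, 40],
)

```text
time: 20.48
tool_pos: [0.5626, 0.0237, 0.0328]
eef_rot: [0.002, 0.725, -0.688, -0.002]
force: [-16.2, 1.0, 21.6]
width: 0.467
```

Emit:
arm_command(
  dp=[
    [0.5, 0, 0.3],
    [1, 0, 0.6],
    [1, 0, 0.6],
    [1, 0, 0.6],
  ],
  angular=[
    [0, 0, 0],
    [0, 0, 0],
    [0, 0, 0],
    [0, 0, 0],
  ],
  jaw=[40, 40, 40, 40],
)

```text
time: 20.82
tool_pos: [0.5627, 0.0237, 0.0329]
eef_rot: [0.002, 0.725, -0.688, -0.003]
force: [-18.2, -0.1, 19.7]
width: 0.472
```

Emit:
arm_command(
  dp=[
    [0.5, 0, 0.4],
    [1, 0, 0.8],
    [1.5, 0, 1],
    [1.5, 0, 1],
    [1.5, 0, 1],
  ],
  angular=[
    [0, 0, 0],
    [0, 0, 0],
    [0, 0, 0],
    [0, 0, 0],
    [0, 0, 0],
  ],
  jaw=[40, 40, 40, 40, 40],
)

```text
time: 21.23
tool_pos: [0.5628, 0.0237, 0.033]
eef_rot: [0.004, 0.725, -0.688, -0.004]
force: [-21.5, -0.3, 14.9]
width: 0.465
```

Emit:
arm_command(
  dp=[
    [0, 0, 0],
    [0, 0, 0],
    [0, 0, 0],
  ],
  angular=[
    [0, 0, 0],
    [0, 0, 0],
    [0, 0, 0],
  ],
  jaw=[40, 40, 40],
)

```text
time: 21.48
tool_pos: [0.5628, 0.0237, 0.033]
eef_rot: [0.004, 0.725, -0.688, -0.004]
force: [-21.1, 0.2, 15.3]
width: 0.471
```

Run:
```python
from h import *
s=observe();print(s["tool_pos"],s["eef_rot"],s["force"],s["ft_torque"],s["qd"].round(4))
c=get_calibration("wrist");p,d=read_camera("wrist");cv2.imwrite("pics/w14.png",p[:,:,::-1])
p,d=read_camera("side");np.save("s14.npy",d);cv2.imwrite("pics/s14.png",p[:,:,::-1]);cv2.imwrite("pics/s14z.png",cv2.resize(p[150:390,190:390,::-1],None,fx=2.5,fy=2.5))
p,d=read_camera("top");cv2.imwrite("pics/t14z.png",cv2.resize(p[180:320,180:500,::-1],None,fx=2.5,fy=2.5))
print(observe()["force"])
```

```text
[0.56275089 0.02370815 0.03300534] [ 0.00357217  0.72528146 -0.6884315  -0.00401561] [-21.12379028   0.21706552  15.2973887 ] [0.10674782 3.46961924 0.04286298] [ 0.0004 -0.0004 -0.0007  0.0014  0.0008  0.0006]
[-21.04409706   0.21037464  14.69624599]
```

View pics/w14.png

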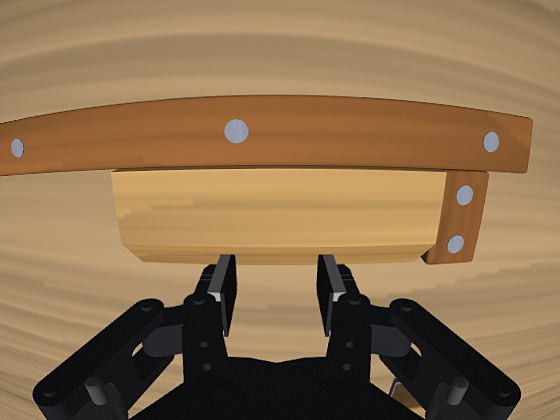

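View pics/s14z.png

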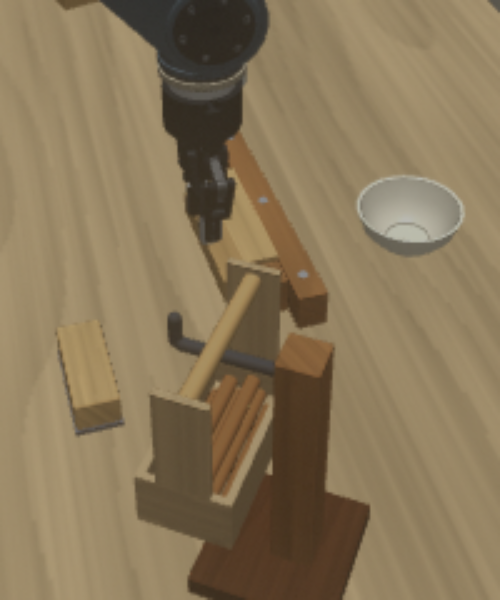

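View pics/t14z.png

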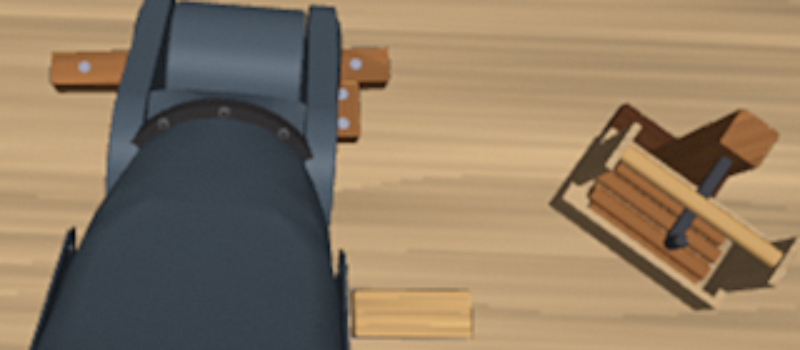

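Both long and end seams look shut in the wrist view, and the tote hangs untouched. I'll zoom in on the corner to check the stop seam.

Run:
```python
from h import *
im=cv2.imread("pics/w14.png");cv2.imwrite("pics/w14z.png",cv2.resize(im[150:280,380:510],None,fx=4.5,fy=4.5,interpolation=cv2.INTER_CUBIC))
for u,v,z in [(446,171,.045),(112,171,.045),(446,172,.04),(236,131,.04)]: print(fray(u,v,z).round(4))
```

```text
[ 0.6204 -0.0501  0.045 ]
[0.6126 0.0988 0.045 ]
[ 0.6191 -0.0531  0.04  ]
[0.6302 0.0432 0.04  ]
```

View pics/w14z.png

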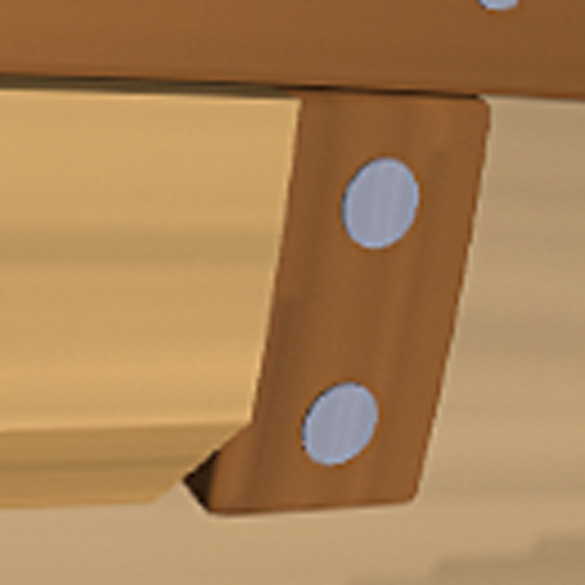

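Run:
```python
from h import *
f=np.array([-.052,.9986]);g=np.array([.9986,.052])
for n,u,v,z in [("strip bevel lower end",165,500,.025),("bevel upper end",250,425,.045),("strip far corner",300,100,.045),("stop near corner",208,514,.04),("stop outer near",415,498,.04),("stop outer far",488,100,.04)]:
    X=fray(380+u/4.5,150+v/4.5,z); print(n,X.round(4),"along",(X[:2]@f).round(4),"across",(X[:2]@g).round(4))
```

```text
strip bevel lower end [ 0.5652 -0.0551  0.025 ] along -0.0844 across 0.5616
bevel upper end [ 0.5845 -0.0525  0.045 ] along -0.0828 across 0.581
strip far corner [ 0.6199 -0.0505  0.045 ] along -0.0827 across 0.6164
stop near corner [ 0.5712 -0.0529  0.04  ] along -0.0825 across 0.5676
stop outer near [ 0.5729 -0.0821  0.04  ] along -0.1117 across 0.5678
stop outer far [ 0.6213 -0.0788  0.04  ] along -0.111 across 0.6163
```

The strip's end and the stop's face agree to under 1 mm. The push is steady at 21 N towards the fence and 15 N down. Handing in.

Run:
```python
from rig import *
print(finish_job())
s=observe();print(s["time"],s["force"],s["tool_pos"])
```

```text
the job is handed in; nothing more can be done
None
the job is handed in; nothing more can be done
```

The tote now hangs by its handle on the hook, and the strip sits in the fence-stop corner. I handed the job in at about 21.7 s with the fingers still pressing the strip. `finish_job` gives no verdict, so these are my own last checks:

- **Tote:** the bar lies about 45 mm out along the rod, and the box is upright with its underside at about 92 mm. In the last side and top views nothing else touches it.
- **Strip:** its end and the stop's face agree to under 1 mm. Its long side and the fence also agree to under 1 mm, and the two angles are both about 0.052 rad. These come from wrist-camera rays, so a gap of a millimetre or two could be hidden. It did touch the stop with 7 N while I was placing it.
- **Push:** I measured a steady 21 N towards the fence and 15 N down through the fingertips on the bevel. Even at a friction of 0.7, that leaves roughly 9 N on the fence.
- **Bystanders:** I never touched the bowl, glue bottle or sanding block. In the last pictures, where I could see them, the bowl and sanding block look unmoved. The glue bottle was hidden in those, but was still standing when last seen.

**Disagreements:**
- The cameras differed by about 3 to 5 mm in y early on, so I worked from averaged values and confirmed the stop by contact.
- I had planned a 45° tool tilt for the push, but it was out of the wrist joint's range. I pushed diagonally with vertical fingers instead.
- The first contact on the bevel pressed too much downwards (27 N against 15 N sideways), and I corrected it before handing in.

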